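Set the batch-number wheel and load a stir bar into the marking jig

TASK

Get the marking jig ready to engrave the long stir bar with batch number 5: turn the number wheel by its knob until the 5 stands whole and centred in the window, and lay the long stir bar in the V-groove in front of the jig's head and push it along the groove, in under the head, until its end touches the end stop. Leave the bar lying in the groove against the stop, and do not disturb the small stir bar, the vial or the cover-glass box.

Things in the scene. Friction and masses are not known exactly. Their poses are not given: they have to be found in the camera images.
- marking_jig: Fixed grey and steel marking jig. Origin: on the worktop under the wheel's axis; z up, y along the V-groove from its open end to the end stop, -x side (with the window) towards the robot. Grey head over y = -39 to 41, x = -50 to 40 mm, from 62 to 94.5 mm high. Foot plate 92 x 150 mm, 12 mm thick, x = -50 to 42, y = -108 to 42 mm.
- knob_grip (a point): On the wheel's vertical axis, 117 mm above the worktop, about half-way up its round fluted black knob (42 mm diameter, from 99 to 131 mm above the worktop): the place to grip it.
- number_wheel (a joint): Angle of the number wheel (rad), grows counter-clockwise seen from above. Numbers 1 to 8 stand on its disc, 0.785 apart: number k is centred in the window at (k - 1) x 0.785: 1 at 0, 4 at 2.356, 5 at 3.142, 6 at 3.927. Range 0 to 5.5, with end stops; starts between 0.4 and 1.6. No clicks: friction (about 0.05 N m) holds it where it is left.
- window (a point): Centre of the framed window (19 x 17 mm) in the head's cover, 30 mm from the wheel's axis on the robot's side of the knob, through which one white number (13 mm high) on the black disc is seen from above, upright for someone looking from the robot.
- groove_entry (a point): Point over the groove at the face of the head where the bar goes in, at bar-centre height (48 mm). Axes as the jig's. The 90 degree V-groove (9 mm wide, 4.5 mm deep, at x = 0 in a 26 mm wide steel block, block top 44 mm above the worktop) is open from above for 69 mm, from here to its open end in -y; under the head it goes on to the stop, 18 mm high above the block.
- stop_face (a point): Centre of the end stop's face, under the head, 48 mm beyond groove_entry in +y, 48 mm above the worktop, which is the height of the long bar's centre when it lies in the groove. Axes as the jig's. When the bar touches the stop, its centre is 30 mm from this point in -y and 12 mm of the bar stands out of the head.
- stir_bar_center (a point): Centre of the long stir bar: white, eight-sided, 60 mm long (its y axis), 12 mm across flats, about 35 g. Starts flat on the worktop, one flat up, to the right of the jig (the groove's open end). In the groove its two lower sloping sides rest on the V with one flat up; its upper 10 mm then stand above the block's top.
- small_stir_bar_center (a point): Centre of the small stir bar, a bystander: white eight-sided bar 30 mm long, 8 mm across flats, lying on the worktop.
- vial_1_center (a point): Centre (half-way up) of a bystander: brown vial with white cap, 27 mm diameter, 45 mm high. The fixed blue hotplate stirrer (103 mm high) stands just left of it, behind the jig.
- cover_glass_box_center (a point): Centre of a bystander: flat white box of cover glasses, 35 x 35 x 17 mm, lying on the worktop. Fixed things round it, not to be touched: black pump 170 mm high behind it; to its right a brown bottle 315 mm high, 132 mm wide, at about x 0.53, y -0.03 m, and an oven 391 mm high with its front at about x 0.62 m, y -0.25 m. The way from the right leads close to the robot and above the bottle.

How it is judged (in metres and radians):
At the end, for the whole second after the job is handed in: The number 5 stands centred in the window (wheel within 0.12 rad of 3.142) and at rest; the long stir bar lies seated in the V-groove (centre within 3 mm sideways and in height, lengthways within 0.08 rad) with its end touching the end stop (gap under 1.8 mm) (value of joint number_wheel between 3.02159 and 3.26159 rad and velocity of joint number_wheel between -0.05 and 0.05 rad/s and y of stir_bar_center in the frame of stop_face between -0.0318 and -0.028 m and x of stir_bar_center in the frame of stop_face between -0.003 and 0.003 m and z of stir_bar_center in the frame of stop_face between -0.003 and 0.003 m and angle between the y axis of stir_bar_center and the y axis of marking_jig, either way round below 0.08 rad).
It fails at once if the small stir bar is moved by more than 15 mm (distance of small_stir_bar_center from where it was at the start of the episode above 0.015 m).
It fails at once if the vial is moved by more than 15 mm or tipped (distance of vial_1_center from where it was at the start of the episode above 0.015 m or angle between vial_1_center's own z axis and vertical above 0.5 rad).
It fails at once if the cover-glass box is moved by more than 15 mm (distance of cover_glass_box_center from where it was at the start of the episode above 0.015 m).
It also fails if it takes over 66 s, if anything falls off the work surface, if the arm or the gripper's body presses on something with over 40 N, if the wrist force passes 120 N, or if a joint passes its speed limit or range.

ROBOT

A 6-joint arm with a two-finger parallel gripper is mounted at the origin on a cart in front of the work surface, level with it; the furniture and walls round the work are solid. World frame = base frame: x ahead of the robot, y to its left, z up, the work surface at z = 0. Lengths are in mm, angles in degrees, forces in N, time in s.
With the tool pointing down it reaches from about 350 to 850 mm from the base axis. Payload 8.1 kg.
Tool frame: the origin (TCP) lies at the very end of the fingers, on their centre line; the grasp point (between the pads) lies 19 mm behind it; x points along the fingers, y is the direction in which the jaws open and shut, and the axes are right-handed (so a half turn about x gives the same grasp; the last joint's range is limited). The gripper opens to 85 mm and grips with 20 to 120 N. Pads are 22 mm wide; open, the fingers measure 114 mm over their backs; the gripper's body (76 mm by 85 mm) begins 54 mm behind the grasp point. The pads swing forward as they close: fully open they stand 13 mm farther back than shut.
Start: joints at [-68.835, 7.471, 85.268, -0, 87.261, -4.893], TCP at [263.589, -539.005, 231.292] pointing down, gripper open.
Joint ranges: [-169.43, 169.43], [-51.17, 129.36], [1.28, 143.12], [-76.62, 256.62], [0, 156.53], [-152.29, 152.29]. Speed limits (degrees/s): [136.94, 136.94, 159.86, 180, 180, 180].

INTERFACE

Orientations are given as [roll, pitch, yaw] about the fixed x, y, z axes, in that order (R = Rz(yaw) Ry(pitch) Rx(roll)).
In Python, from bench import sensors, snapshot, r gives the robot as it stands. The module is installed in compiled form; this text tells all that it offers.
- The arm moves only by the tool drive_tool, never from a script. Its argument "moves" is one flat list of numbers, 6 for each row, row after row: the shift along the tool's x, y, z in cm, then the turn, a rotation vector about the tool's x, y, z in degrees. In form: [tx, ty, tz, wx, wy, wz, tx, ty, tz, wx, wy, wz, ...]. A call has 1 to 20 rows; each row shifts and turns the commanded pose from where the row before left it, along the tool's axes as they then stand; what a row does not reach is not made up. A row lasts 1/12 s, in which the tool goes at most 41.7 mm and 7.16 degrees, less where a joint would pass 70% of its speed; a pose out of reach is approached as far as the arm can. A call with a gripper value outside its range is refused whole. "hand" is the finger opening in cm, from 0 to 8.54, set as the call begins (left out, the last holds). The fingers move at their own pace and stop on an object; "grip_force" is the grip in N (left out, the last holds). Time passes only in rows, so rows that do not move let the fingers close. It gives the time, the measured TCP pose, the force and the opening at its end, in the units of the state.
- sensors.sense(): the state, without advancing time (a new reading comes with each control period).
- snapshot(name): name is "scene" or "top"; returns a dict with "image" (400x640x3 uint8, red, green, blue), "z_map" (400x640 float32, mm along the optical axis (not along the pixel's ray), 0 where there is no reading), "camera_matrix" (3x3 intrinsics, pixels), "dist" ([k1, k2, p1, p2, k3] as OpenCV has them; the pictures are not rectified), "eye" and "orientation" of the camera in the world. Camera axes: x right, y down, z forward; pixel columns grow to the right and rows downward; lengths in mm; the calibration is good to about 2 mm. A picture is of the moment at which its call begins.
- r.hand_in(): hands the job in, once; it reports no verdict.
The state is a dict: "time": time; "joint_pos": joint angles; "qd": joint speeds; "joint_efforts": joint torques, N m; "tool_pos": TCP position; "tcp_rot": TCP orientation; "ft_force": force on the tool from outside, world axes, zero at the start; "wrist_torque": the same for the moment, N m; "finger_gap": finger opening in mm.
Only numpy, scipy, OpenCV 4.12 (cv2) and the standard library are available. Lean on these libraries where they do the work, as an engineer would, in place of code of your own. Each camera call takes 0.05 s, during which the arm holds its last target.

## Working session

There is one attempt and no reset: what is moved stays moved. The work goes in short steps, Python scripts to look and compute and a tool call to move; the robot and the scene stay as the last step left them, time stands still between calls to the robot, and variables do not carry over. Pictures are saved under pics/ and viewed, and the job is handed in when it is done.

Besides the shell and the picture viewer there is one more tool, called after ">>>" as a command line: name --argument value ..., lists and objects as JSON in quotes. drive_tool: Moves the arm, as the interface text tells. Its arguments: {"type":"object","properties":{"moves":{"type":"array","items":{"type":"number"}},"hand":{"type":"number"},"grip_force":{"type":"number"}},"required":["moves"]}

```bash
mkdir -p pics; cat > h.py <<'E'
from bench import sensors, snapshot, r
import numpy as np, cv2, pickle
def shot(name,fn):
    s=snapshot(name); pickle.dump({k:s[k] for k in s},open(f'{fn}.pkl','wb'))
    cv2.imwrite(f'pics/{fn}.png',s['image'][:,:,::-1]); return s
E
python3 - <<'E'
from h import *
for n in('scene','top'):
    s=shot(n,n+'0'); print(n,s['camera_matrix'],s['dist'],s['eye'],s['orientation'])
print(sensors.sense())
E
```

```text
scene [[415.22879709   0.         319.3626746 ]
 [  0.         415.22879709 201.05788645]
 [  0.           0.           1.        ]] [-0.02028779  0.          0.          0.          0.        ] [ 78.2473075  660.25339749 736.44700827] [-137.98259882    0.38905233 -144.08703747]
top [[520.5522991    0.         317.96886069]
 [  0.         520.5522991  200.71671577]
 [  0.           0.           1.        ]] [0.02695148 0.         0.         0.         0.        ] [266.64645122 213.74277469 943.59707211] [-168.54727837    0.26814021  -82.34114286]
{'time': 0.1, 'joint_pos': array([-6.88359662e+01,  7.50941129e+00,  8.53227975e+01, -2.04568339e-03,
        8.72608748e+01, -4.89463879e+00]), 'qd': array([-0.02399728, -0.13157422, -0.1234699 , -0.09287272, -0.02870691,
       -0.01867782]), 'joint_efforts': array([ 1.14591126e-03, -5.70950246e+01, -5.01942515e+01, -1.41330361e-04,
        8.14178435e-03, -7.45347643e-05]), 'tool_pos': array([ 263.39221901, -538.55525474,  230.36592478]), 'tcp_rot': array([-93.63719796,  89.90689398, 112.42157408]), 'ft_force': array([-0.5434757 ,  0.28027221,  0.47571149]), 'wrist_torque': array([0.03218142, 0.04350561, 0.01556068]), 'finger_gap': 85.72677541242639}
```

View pics/scene0.png

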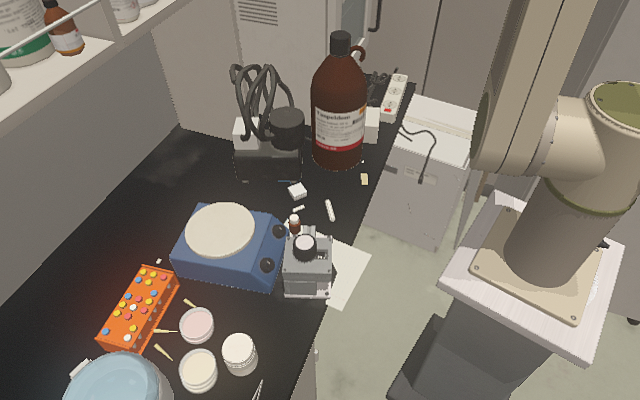

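View pics/top0.png

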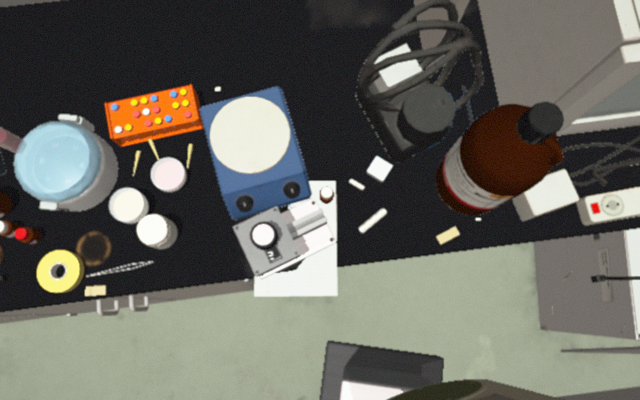

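The top view shows the jig near (275,238) with its knob at (264,234). The long bar is at (373,220), the small bar at (357,184), the box at (379,168) and the vial at (326,193). I'll zoom in for more detail.

```bash
python3 - <<'E'
import cv2
a=cv2.imread('pics/top0.png')[150:300,220:420]; cv2.imwrite('pics/topz.png',cv2.resize(a,None,fx=4,fy=4,interpolation=cv2.INTER_CUBIC))
a=cv2.imread('pics/scene0.png')[175:310,260:400]; cv2.imwrite('pics/scz.png',cv2.resize(a,None,fx=4.4,fy=4.4,interpolation=cv2.INTER_CUBIC))
E
```

```text
(no output)
```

View pics/topz.png

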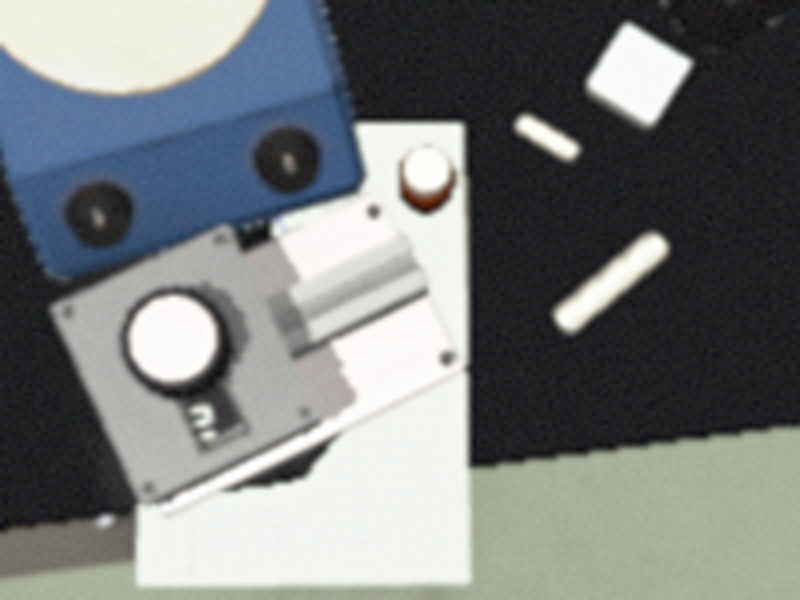

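View pics/scz.png

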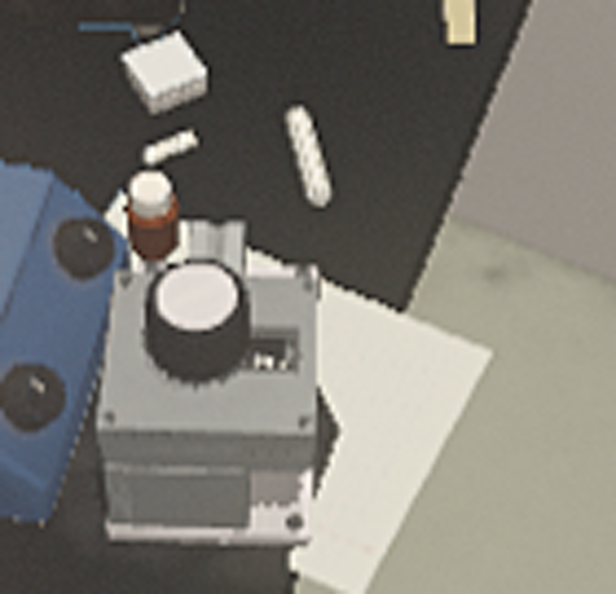

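```bash
cat >> h.py <<'E'
from scipy.spatial.transform import Rotation as R
def load(fn): return pickle.load(open(fn+'.pkl','rb'))
def ray(s,uv):
    uv=np.atleast_2d(np.asarray(uv,float)); K=np.array(s['camera_matrix']);d=np.array(s['dist'])
    p=cv2.undistortPoints(uv[:,None],K,d)[:,0]
    Rm=R.from_euler('xyz',s['orientation'],degrees=True).as_matrix()
    return np.array(s['eye']),np.c_[p,np.ones(len(p))]@Rm.T
def onz(s,uv,z):
    e,d=ray(s,uv); return e+d*((z-e[2])/d[:,2])[:,None]
def proj(s,X):
    Rm=R.from_euler('xyz',s['orientation'],degrees=True).as_matrix()
    q=(np.atleast_2d(X)-np.array(s['eye']))@Rm
    return cv2.projectPoints(q[:,None],np.zeros(3),np.zeros(3),np.array(s['camera_matrix']),np.array(s['dist']))[0][:,0]
E
python3 - <<'E'
from h import *
t=load('top0'); c=load('scene0')
Z=lambda p:np.array(p,float)/4+[220,150]-.375
Y=lambda p:np.array(p,float)/4.4+[260,175]-.4
np.set_printoptions(suppress=True,precision=1)
# blobs: white in top
im=t['image'].astype(int); m=((im.min(2)>165)&(im.max(2)-im.min(2)<40)).astype(np.uint8)
n,l,st,ce=cv2.connectedComponentsWithStats(m)
for i in range(1,n):
    x,y,w,h,a=st[i]
    if a>25 and 230<ce[i][0]<420 and 150<ce[i][1]<300:
        r_=cv2.minAreaRect(np.argwhere(l==i)[:,::-1].astype(np.float32))
        print('top',ce[i],a,[np.round(v,1) for v in r_], onz(t,ce[i],12),onz(t,ce[i],131))
im=c['image'].astype(int); m=((im.min(2)>165)&(im.max(2)-im.min(2)<45)).astype(np.uint8)
n,l,st,ce=cv2.connectedComponentsWithStats(m)
for i in range(1,n):
    x,y,w,h,a=st[i]
    if a>15 and 260<ce[i][0]<400 and 175<ce[i][1]<310:
        r_=cv2.minAreaRect(np.argwhere(l==i)[:,::-1].astype(np.float32))
        print('sc',ce[i],a,[np.round(v,1) for v in r_], onz(c,ce[i],12),onz(c,ce[i],131))
print('knob top z131', onz(t,Z((174,337)),131), onz(c,Y((197,296)),131))
print('head TL,TR,BL', onz(t,[Z((52,310)),Z((222,228)),Z((145,502))],94.5))
print('head scene BL,BR,TR,TL', onz(c,[Y((98,430)),Y((318,428)),Y((316,267)),Y((122,272))],94.5))
print('foot right bottom, top right ', onz(t,[Z((467,367)),Z((362,192)),Z((165,513))],12))
print('groove edges', onz(t,[Z((300,318)),Z((412,262)),Z((310,340)),Z((425,285))],44))
print('long bar ends z12', onz(t,[Z((563,325)),Z((660,240))],8), onz(c,[Y((296,112)),Y((320,200))],8))
E
```

```text
top [379.2 168.1] 368 [array([379.2, 168.1]), array([19.3, 19.1]), np.float64(32.0)] [[529.  139.3  12. ]] [[495.5 148.8 131. ]]
top [356.3 183.7] 65 [array([356.4, 183.8]), array([15.6,  4.3]), np.float64(31.0)] [[494.  177.7  12. ]] [[464.9 182.3 131. ]]
top [299.3 248.7] 6859 [array([286.3, 239.1]), array([115.4, 100.4]), np.float64(89.1)] [[361.7 264.7  12. ]] [[349.6 258.2 131. ]]
top [372.3 220.1] 196 [array([372.3, 220.2]), array([ 6. , 32.6]), np.float64(50.2)] [[430.6 140.8  12. ]] [[409.7 150.1 131. ]]
top [262.7 234.1] 364 [array([262.5, 234. ]), array([20., 21.]), np.float64(90.0)] [[379.  333.7  12. ]] [[364.7 318.4 131. ]]
sc [297.  189.2] 162 [array([297. , 189.1]), array([11.3, 16. ]), np.float64(68.2)] [[531.6 134.8  12. ]] [[457.1 221.1 131. ]]
sc [329.8 210. ] 96 [array([329.8, 209.9]), array([21.2,  4.5]), np.float64(74.1)] [[429.2 143.1  12. ]] [[371.6 228.  131. ]]
sc [297.9 207.8] 37 [array([297.9, 207.8]), array([ 3. , 11.5]), np.float64(68.2)] [[493.  180.5  12. ]] [[424.9 259.3 131. ]]
sc [293.9 217.4] 56 [array([294. , 217.5]), array([7., 8.]), np.float64(9
[... 642 characters left out ...]
1 264.8  12. ]] [[270.3 329.8 131. ]]
sc [302.6 295.6] 43 [array([302., 296.]), array([ 2., 20.]), np.float64(90.0)] [[346.1 354.5  12. ]] [[302.1 404.7 131. ]]
knob top z131 [[365.2 317.9 131. ]] [[365.4 316.9 131. ]]
head TL,TR,BL [[374.  374.   94.5]
 [417.3 309.8  94.5]
 [301.7 323.8  94.5]]
head scene BL,BR,TR,TL [[374.5 373.9  94.5]
 [301.8 320.5  94.5]
 [349.7 253.1  94.5]
 [417.4 305.   94.5]]
foot right bottom, top right  [[383.6 200.5  12. ]
 [456.9 258.2  12. ]
 [301.5 324.9  12. ]]
groove edges [[391.2 275.8  44. ]
 [422.2 230.7  44. ]
 [382.2 270.1  44. ]
 [412.9 223.7  44. ]]
long bar ends z12 [[408.8 159.8   8. ]
 [453.6 120.5   8. ]] [[454.6 118.7   8. ]
 [409.3 161.5   8. ]]
```

```bash
cat > fit.py <<'E'
from h import *
np.set_printoptions(suppress=True,precision=2)
J=[(0,0),(0,0),(40,41),(40,-39),(-50,41),(40,41),(-50,41),(-50,-39),(40,-39),(-50,-108),(42,-108),(-50,42)]
W=[(365.2,317.9),(365.4,316.9),(0,0),(417.3,309.8),(301.7,323.8),(0,0),(301.8,320.5),(0,0),(417.4,305),(383.6,200.5),(456.9,258.2),(301.5,324.9)]
# TL=(374,374) is +x,+y corner
W[2]=(374,374);W[5]=(374.5,373.9);W[7]=(349.7,253.1)
J=np.array(J,float);W=np.array(W,float)
a=J-J.mean(0);b=W-W.mean(0)
th=np.arctan2((a[:,0]*b[:,1]-a[:,1]*b[:,0]).sum(),(a*b).sum());M=np.array([[np.cos(th),-np.sin(th)],[np.sin(th),np.cos(th)]])
o=W.mean(0)-M@J.mean(0);print(np.degrees(th),o);print(W-(J@M.T+o))
E
python3 fit.py
python3 - <<'E'
from h import *
np.set_printoptions(suppress=True,precision=1)
# edges check: overlay
th=np.radians(34.8)
t=load('top0')
E
```

```text
34.97435609349731 [364.63 317.51]
[[ 0.57  0.39]
 [ 0.77 -0.61]
 [ 0.1  -0.03]
 [-2.46  1.32]
 [ 1.54  1.36]
 [ 0.6  -0.13]
 [ 1.64 -1.94]
 [ 3.69 -3.79]
 [-2.36 -3.48]
 [-1.96  0.15]
 [-4.05  5.11]
 [ 1.92  1.64]]
```

```bash
cat > ov.py <<'E'
from h import *
import sys
fn,yaw,ox,oy,out=sys.argv[1],*map(float,sys.argv[2:5]),sys.argv[5]
s=load(fn); th=np.radians(yaw);M=np.array([[np.cos(th),-np.sin(th),0],[np.sin(th),np.cos(th),0],[0,0,1]])
f=5; x0,y0,w,h=(225,180,125,110) if fn.startswith('top') else (272,210,90,100)
im=cv2.resize(s['image'][y0:y0+h,x0:x0+w,::-1],None,fx=f,fy=f,interpolation=cv2.INTER_CUBIC)
def L(P,col,cl=True):
    P=np.array(P,float)@M.T+[ox,oy,0]; q=(proj(s,P)-[x0,y0]+.5)*f-.5
    cv2.polylines(im,[np.round(q).astype(np.int32)],cl,col,1)
L([(-50,-39,94.5),(40,-39,94.5),(40,41,94.5),(-50,41,94.5)],(0,0,255))
L([(-50,-108,12),(42,-108,12),(42,42,12),(-50,42,12)],(0,255,0))
for x in(-13,-4.5,4.5,13):L([(x,-108,44),(x,-39,44)],(255,0,255),False)
a=np.linspace(0,2*np.pi,40);L([(21*np.cos(i),21*np.sin(i),131) for i in a],(255,255,0))
L([(-38.5,-9.5,94.5),(-21.5,-9.5,94.5),(-21.5,9.5,94.5),(-38.5,9.5,94.5)],(0,255,255))
cv2.imwrite('pics/'+out,im)
E
python3 ov.py top0 35 365 317.5 ov1.png; python3 ov.py scene0 35 365 317.5 ov2.png
```

```text
(no output)
```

View pics/ov1.png

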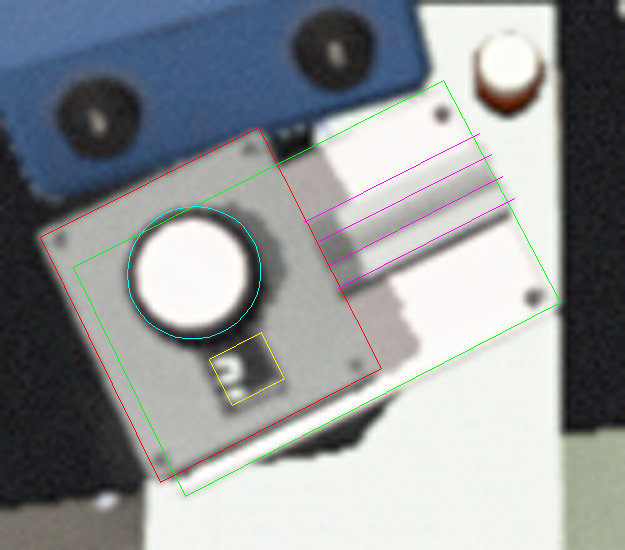

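View pics/ov2.png

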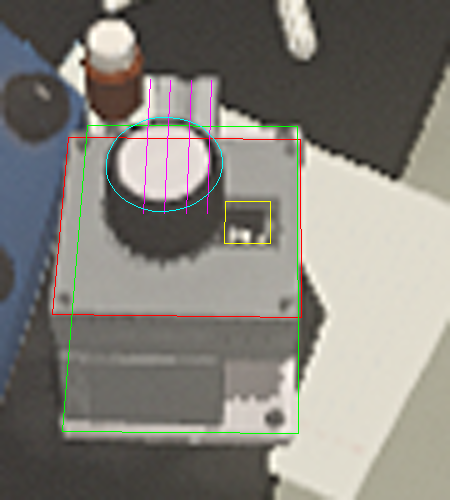

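```bash
python3 - <<'E'
from h import *
np.set_printoptions(suppress=True,precision=1)
for fn,box in(('top0',(225,180,125,110)),('scene0',(272,210,90,100))):
    s=load(fn);x0,y0,w,h=box
    g=cv2.cvtColor(s['image'],cv2.COLOR_RGB2GRAY)[y0:y0+h,x0:x0+w]
    g=cv2.resize(g,None,fx=4,fy=4,interpolation=cv2.INTER_CUBIC)
    Ls=cv2.createLineSegmentDetector().detect(g)[0][:,0]
    for l in Ls:
        p=(l.reshape(2,2)+.5)/4-.5+[x0,y0]
        if np.linalg.norm(p[0]-p[1])<9: continue
        o=[]
        for z in(12,44,94.5):
            P=onz(s,p,z)[:,:2];d=P[1]-P[0];a=np.degrees(np.arctan2(d[1],d[0]))%90
            th=np.radians(34);M=np.array([[np.cos(th),np.sin(th)],[-np.sin(th),np.cos(th)]])
            o.append((round(a,1),(M@(P-[365,317.5]).T).T.round(1).tolist()))
        print(fn,(p*1).round(0).tolist(),*o,sep=' | ')
E
```

```text
top0 | [[296.0, 269.0], [278.0, 272.0]] | (np.float64(17.9), [[-62.1, -20.7], [-53.3, 9.9]]) | (np.float64(17.9), [[-64.8, -21.1], [-56.3, 8.5]]) | (np.float64(17.9), [[-69.0, -21.6], [-60.9, 6.3]])
top0 | [[337.0, 289.0], [336.0, 181.0]] | (np.float64(7.9), [[-126.1, -70.5], [50.0, -156.8]]) | (np.float64(7.9), [[-126.6, -69.1], [43.5, -152.5]]) | (np.float64(7.9), [[-127.3, -67.0], [33.2, -145.6]])
top0 | [[334.0, 181.0], [309.0, 181.0]] | (np.float64(7.6), [[52.0, -154.9], [72.7, -113.2]]) | (np.float64(7.6), [[45.4, -150.6], [65.4, -110.3]]) | (np.float64(7.6), [[35.0, -143.9], [53.9, -105.9]])
top0 | [[274.0, 231.0], [267.0, 224.0]] | (np.float64(51.7), [[17.6, -15.4], [34.2, -10.1]]) | (np.float64(51.7), [[12.2, -15.9], [28.2, -10.8]]) | (np.float64(51.7), [[3.7, -16.8], [18.8, -11.9]])
top0 | [[276.0, 271.0], [286.0, 267.0]] | (np.float64(29.9), [[-49.6, 12.2], [-51.0, -6.1]]) | (np.float64(29.9), [[-52.7, 10.8], [-54.0, -7.0]]) | (np.float64(29.9), [[-57.6, 8.4], [-58.8, -8.4]])
top0 | [[258.0, 224.0], [251.0, 231.0]] | (np.float64(57.9), [[41.3, 6.2], [34.5, 21.5]]) | (np.fl
[... 6985 characters left out ...]
(np.float64(10.6), [[-46.3, 77.6], [-63.4, 85.0]]) | (np.float64(10.6), [[-46.3, 104.4], [-62.1, 111.2]])
scene0 | [[317.0, 249.0], [327.0, 249.0]] | (np.float64(34.3), [[-19.7, -70.9], [-39.7, -71.0]]) | (np.float64(34.3), [[-20.9, -48.1], [-40.0, -48.2]]) | (np.float64(34.3), [[-22.7, -12.2], [-40.4, -12.3]])
scene0 | [[307.0, 280.0], [294.0, 280.0]] | (np.float64(35.5), [[-1.3, 7.3], [23.8, 7.9]]) | (np.float64(35.5), [[-3.3, 26.6], [20.7, 27.2]]) | (np.float64(35.5), [[-6.4, 57.1], [15.8, 57.6]])
scene0 | [[295.0, 282.0], [307.0, 282.0]] | (np.float64(35.6), [[22.2, 12.4], [-2.2, 11.7]]) | (np.float64(35.6), [[19.2, 31.5], [-4.1, 30.8]]) | (np.float64(35.6), [[14.4, 61.6], [-7.2, 61.0]])
```

Line fits put the jig at yaw ≈ 33.9°, origin ≈ (365, 318). The block edge comes out at -13.0 and the groove edge at -4.6, which matches the given sizes. Next I'll read the digit in the window and get the tool axes.

```bash
cat >> h.py <<'E'
def axes(st=None):
    st=st or sensors.sense(); return R.from_euler('xyz',st['tcp_rot'],degrees=True).as_matrix(),st
def plan(target=None,az=None):
    """shift (cm, tool axes) to target TCP; turn about tool x to bring jaw azimuth to az (mod 180)"""
    M,st=axes(); p=st['tool_pos']
    jaw=np.degrees(np.arctan2(M[1,1],M[0,1]))
    print('t',round(st['time'],2),'tcp',p.round(1),'tool x',M[:,0].round(3),'jaw az',round(jaw,1),'J',st['joint_pos'].round(1),'F',st['ft_force'].round(1),'gap',round(st['finger_gap'],1))
    if target is not None: print('shift cm',(M.T@(np.array(target)-p)/10).round(2))
    if az is not None: print('wx for az:',[round(-((az-jaw+k+180)%360-180),1) for k in(0,180)])
TH=np.radians(33.9);MJ=np.array([[np.cos(TH),-np.sin(TH),0],[np.sin(TH),np.cos(TH),0],[0,0,1]]);OJ=np.array([365,318,0.])
def jig(x,y,z): return MJ@[x,y,z]+OJ
E
cat > win.py <<'E'
from h import *
import sys
fn,out=sys.argv[1:3]
s=load(fn)
# zoom about window, rotated so robot-view upright
q=proj(s,np.array([jig(-30,0,94.5),jig(-20,0,94.5)]))
c=q[0];d=q[1]-q[0];ang=np.degrees(np.arctan2(d[1],d[0]))+90
k=16; A=cv2.getRotationMatrix2D((float(c[0]),float(c[1])),ang,k); A[:,2]+=np.array([240,200])-c
cv2.imwrite('pics/'+out,cv2.warpAffine(s['image'][:,:,::-1],A,(480,400),flags=cv2.INTER_CUBIC))
E
python3 win.py top0 w0.png; python3 win.py scene0 w1.png
python3 - <<'E'
from h import *
plan((365,318,340),0)
E
```

```text
t 0.1 tcp [ 263.4 -538.6  230.4] tool x [-0.001  0.002 -1.   ] jaw az -63.9 J [-68.8   7.5  85.3  -0.   87.3  -4.9] F [-0.5  0.3  0.5] gap 85.7
shift cm [-10.84 -72.5  -46.76]
wx for az: [np.float64(-63.9), np.float64(116.1)]
```

View pics/w0.png

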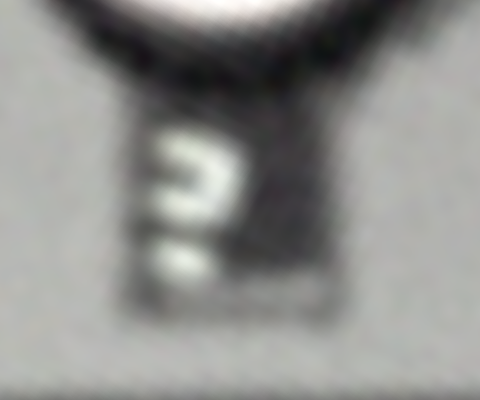

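View pics/w1.png

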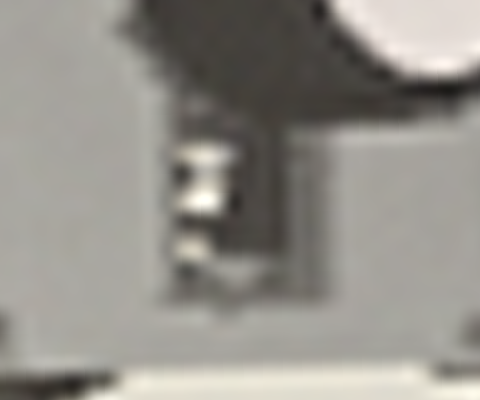

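The window shows the right part of what looks like a "2" at left of centre, around (195,200) in the zoom, so θ is about 0.6. I'll go up first and then across, keeping above the bottle.

>>> drive_tool --moves '[-2.75,0,0,0,0,0,-2.75,0,0,0,0,0,-2.75,0,0,0,0,0,-2.75,0,0,0,0,0,0,-1.2,-1.1,0,0,0,0,-2.4,-2.25,0,0,0,0,-2.4,-2.25,0,0,0,0,-2.4,-2.25,0,0,0,0,-2.4,-2.25,0,0,0,0,-2.4,-2.25,0,0,0,0,-2.4,-2.25,0,0,0,0,-2.4,-2.25,0,0,0,0,-2.4,-2.25,0,0,0,0,-2.4,-2.25,0,0,0,0,-2.4,-2.25,0,0,0,0,-2.4,-2.25,0,0,0,0,-2.4,-2.25,0,0,0,0,-2.4,-2.25,0,0,0]' --hand 8.5 --grip_force 40

```text
time: 1.6
tool_pos: [393.9, -113.0, 341.1]
tcp_rot: [-54.4, 90.0, 151.7]
ft_force: [0.3, -0.8, -0.0]
finger_gap: 84.9
```

```bash
python3 -c "
from h import *
plan((365,318,250),-40)"
```

```text
t 1.6 tcp [ 393.9 -113.   341.1] tool x [-0.  0. -1.] jaw az -64.0 J [-23.2 -23.6 102.2   0.  101.5  40.8] F [ 0.3 -0.8 -0. ] gap 84.9
shift cm [  9.11 -39.99 -16.33]
wx for az: [np.float64(-24.0), np.float64(156.0)]
```

>>> drive_tool --moves '[0,-2.5,-1.02,0,0,0,0,-2.5,-1.02,0,0,0,0,-2.5,-1.02,0,0,0,0,-2.5,-1.02,0,0,0,0,-2.5,-1.02,0,0,0,0,-2.5,-1.02,0,0,0,0,-2.5,-1.02,0,0,0,0,-2.5,-1.02,0,0,0,0,-2.5,-1.02,0,0,0,0,-2.5,-1.02,0,0,0,0,-2.5,-1.02,0,0,0,0,-2.5,-1.02,0,0,0,0,-2.5,-1.02,0,0,0,0,-2.5,-1.02,0,0,0,0,-2.5,-1.02,0,0,0,0,-2.5,-1.02,0,0,0,2,0,0,-6,0,0,2,0,0,-6,0,0,2,0,0,-6,0,0,2,0,0,-6,0,0]'

```text
time: 3.27
tool_pos: [364.4, 316.5, 259.9]
tcp_rot: [-15.2, 90.0, -144.8]
ft_force: [-0.3, 0.3, 0.9]
finger_gap: 84.9
```

```bash
python3 -c "
from h import *
plan((365,318,100),-40)"
```

```text
t 3.27 tcp [364.4 316.5 259.9] tool x [-0.001 -0.    -1.   ] jaw az -39.6 J [ 34.9 -11.5 100.9  -0.   90.7  74.5] F [-0.3  0.3  0.9] gap 84.9
shift cm [15.99 -0.04 -0.16]
wx for az: [np.float64(0.4), np.float64(-179.6)]
```

>>> drive_tool --moves '[2,-0.04,-0.16,0,0,0,2.5,0,0,0,0,0,2.5,0,0,0,0,0,2.5,0,0,0,0,0,2.5,0,0,0,0,0,2,0,0,0,0,0,1,0,0,0,0,0,0.6,0,0,0,0,0,0.4,0,0,0,0,0,0,0,0,0,0,0,0,0,0,0,0,0]'

```text
time: 4.18
tool_pos: [366.2, 318.4, 102.4]
tcp_rot: [165.7, 89.9, 35.7]
ft_force: [-0.5, -0.6, 0.2]
finger_gap: 85.0
```

>>> drive_tool --moves '[0,0,0,0,0,0,0,0,0,0,0,0,0,0,0,0,0,0,0,0,0,0,0,0,0,0,0,0,0,0,0,0,0,0,0,0,0,0,0,0,0,0,0,0,0,0,0,0]' --hand 3.5 --grip_force 25

```text
time: 4.85
tool_pos: [366.3, 317.8, 102.1]
tcp_rot: [132.4, 89.9, 2.5]
ft_force: [1.2, -4.4, 5.2]
finger_gap: 41.3
```

```bash
python3 -c "
from h import *
plan((365,318,100),-40)
print(sensors.sense()['wrist_torque'])
shot('scene','s1');shot('top','t1')
cv2.imwrite('pics/s1z.png',cv2.resize(cv2.imread('pics/s1.png')[150:310,240:400],None,fx=3.7,fy=3.7))"
```

```text
t 4.85 tcp [366.3 317.8 102.1] tool x [ 0.002  0.    -1.   ] jaw az -40.0 J [ 3.490e+01 -4.700e+00  1.115e+02 -1.000e-01  7.310e+01  7.490e+01] F [ 1.2 -4.4  5.2] gap 41.3
shift cm [ 0.21 -0.11  0.07]
wx for az: [np.float64(0.0), np.float64(-180.0)]
[-0.66545212 -0.28467543  0.02898203]
```

View pics/s1z.png

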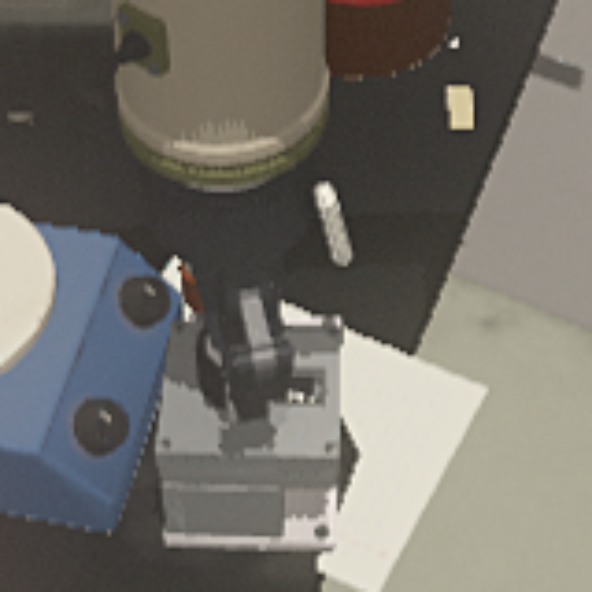

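The knob is gripped with a 41.3 mm gap, and the window is still visible to the scene camera at about (300,390) in the zoom. Turning counter-clockwise.

>>> drive_tool --moves '[0,0,0,-2,0,0,0,0,0,-4,0,0,0,0,0,-6,0,0,0,0,0,-6,0,0,0,0,0,-6,0,0,0,0,0,-6,0,0,0,0,0,-6,0,0,0,0,0,-6,0,0,0,0,0,-6,0,0,0,0,0,-6,0,0,0,0,0,-6,0,0,0,0,0,-6,0,0,0,0,0,-6,0,0,0,0,0,-6,0,0,0,0,0,-6,0,0,0,0,0,-6,0,0,0,0,0,-6,0,0,0,0,0,-4,0,0,0,0,0,0,0,0,0,0,0,0,0,0]'

```text
time: 6.62
tool_pos: [364.9, 317.6, 102.1]
tcp_rot: [-122.0, 89.9, -151.9]
ft_force: [-7.6, -6.1, 12.3]
finger_gap: 40.6
```

```bash
python3 -c "
from h import *
plan((365,318,100),-40)
print(sensors.sense()['wrist_torque'])
shot('scene','s2');shot('top','t2')
"; python3 win.py s2 w2.png;python3 win.py t2 w3.png; python3 win.py s1 w1b.png;python3 -c "
import cv2,numpy as np
cv2.imwrite('pics/w23.png',cv2.resize(np.hstack([cv2.imread('pics/%s.png'%k) for k in('w1b','w2','w3')]),None,fx=.55,fy=.55))"
```

```text
t 6.62 tcp [364.9 317.6 102.1] tool x [-0.001 -0.001 -1.   ] jaw az 60.1 J [ 35.   -4.7 111.5   0.   73.3 -25.1] F [-7.6 -6.1 12.3] gap 40.6
shift cm [ 0.21  0.04 -0.01]
wx for az: [np.float64(100.1), np.float64(-79.9)]
[-0.7925675   0.96342332  0.03532869]
```

View pics/w23.png

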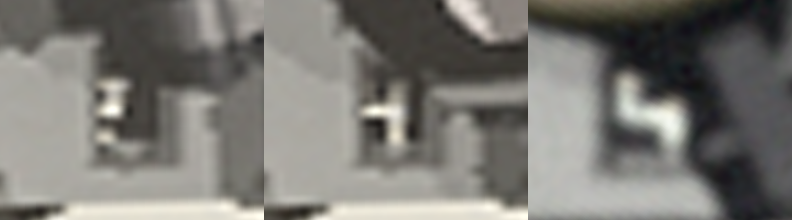

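A "4" now stands in the window, so it was a 2 at the start and I need about 45° more.

>>> drive_tool --moves '[0,0,0,-3,0,0,0,0,0,-6,0,0,0,0,0,-6,0,0,0,0,0,-6,0,0,0,0,0,-6,0,0,0,0,0,-6,0,0,0,0,0,-6,0,0,0,0,0,-6,0,0,0,0,0,0,0,0,0,0,0,0,0,0]'

```text
time: 7.55
tool_pos: [364.8, 316.9, 102.1]
tcp_rot: [-145.7, 89.8, -130.6]
ft_force: [-7.2, -10.8, 14.6]
finger_gap: 41.5
```

>>> drive_tool --moves '[0,0,0,0,0,0,0,0,0,0,0,0,0,0,0,0,0,0,0,0,0,0,0,0,-1,0,0,0,0,0,-2,0,0,0,0,0,-3.5,0,0,0,0,0,-3.5,0,0,0,0,0,-3.5,0,0,0,0,0,-3.5,0,0,0,0,0,-1,0,0,0,0,0]' --hand 8.5

```text
time: 8.47
tool_pos: [367.2, 319.2, 288.8]
tcp_rot: [20.6, 89.5, 35.7]
ft_force: [0.8, 1.3, 0.7]
finger_gap: 84.8
```

```bash
python3 -c "
from h import *
plan((365,318,100),-40)
shot('scene','s3');shot('top','t3')
"; python3 win.py s3 w4.png;python3 win.py t3 w5.png; python3 -c "
import cv2,numpy as np
cv2.imwrite('pics/w45.png',cv2.resize(np.hstack([cv2.imread('pics/%s.png'%k) for k in('w4','w5')]),None,fx=.8,fy=.8))"
```

```text
t 8.47 tcp [367.2 319.2 288.8] tool x [ 0.008  0.005 -1.   ] jaw az 105.1 J [ 35.  -11.8  98.1   0.   93.2 -70.1] F [0.8 1.3 0.7] gap 84.8
shift cm [18.87 -0.12 -0.41]
wx for az: [np.float64(145.1), np.float64(-34.9)]
```

View pics/w45.png

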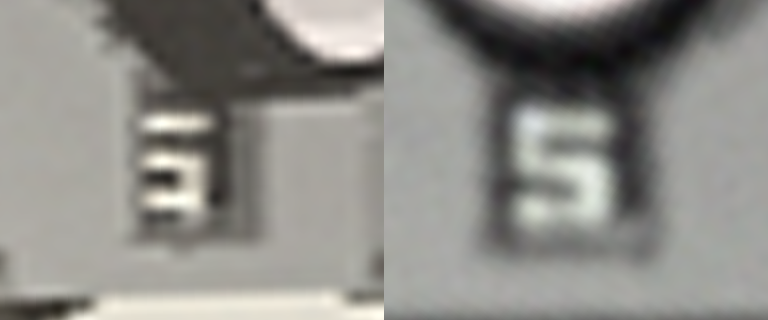

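View pics/t3.png

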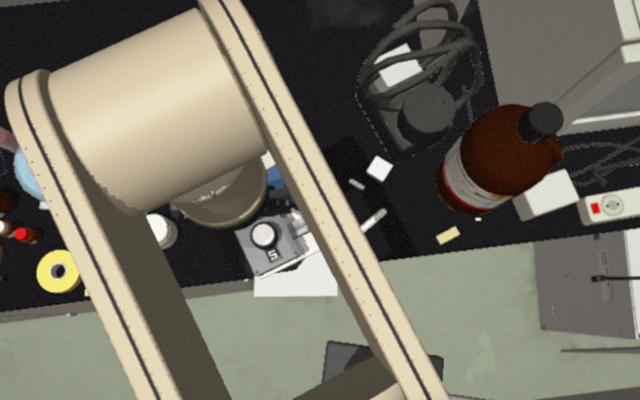

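The "5" stands whole in the window in both views. I'll measure its offset by triangulating its centroid.

```bash
python3 - <<'E'
from h import *
np.set_printoptions(suppress=True,precision=2)
rays=[]
for fn in('t3','s3'):
    s=load(fn); c=proj(s,jig(-30,0,92))[0]; x,y=np.round(c).astype(int)
    g=s['image'].min(2).astype(float)[y-7:y+8,x-8:x+9]
    g=cv2.resize(g,None,fx=4,fy=4,interpolation=cv2.INTER_CUBIC)
    m=(g>(110)).astype(np.uint8); 
    n,l,st,ce=cv2.connectedComponentsWithStats(m)
    big=cv2.resize(s['image'][y-7:y+8,x-8:x+9,::-1],None,fx=20,fy=20,interpolation=cv2.INTER_CUBIC);cv2.imwrite(f'pics/d_{fn}.png',big)
    for i in range(1,n):
        if st[i][4]>20:
            uv=(ce[i]+.5)/4-.5+[x-8,y-7]
            print(fn,st[i],[ (MJ.T@(onz(s,uv,z)[0]-OJ))[:2] for z in(88,92,94)])
E
```

```text
t3 [  11    0   57   60 2181] [array([-33.05,  -1.85]), array([-33.55,  -1.99]), array([-33.8 ,  -2.06])]
t3 [  0  22  19  38 402] [array([-31.01,  13.94]), array([-31.52,  13.73]), array([-31.77,  13.62])]
s3 [   0    0   68   60 2451] [array([-32.91,  -0.37]), array([-33.  ,   2.37]), array([-33.04,   3.74])]
```

View pics/d_t3.png

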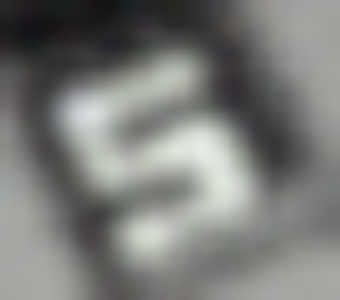

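```bash
python3 - <<'E'
from h import *
np.set_printoptions(suppress=True,precision=2)
s=load('t3'); c=proj(s,jig(-30,0,92))[0]; x,y=np.round(c).astype(int)
def f(p,z): return MJ.T@(onz(s,(np.array(p)+.5)/20-.5+[x-8,y-7],z)[0]-OJ)
for p in((160,158),(70,100),(200,60),(240,215),(135,250)): print(p,f(p,90)[:2])
g=s['image'].min(2).astype(float)
# robust: bright threshold
K=cv2.resize(g[y-7:y+8,x-8:x+9],None,fx=20,fy=20,interpolation=cv2.INTER_CUBIC)
for t in(150,165,180):
    n,l,st,ce=cv2.connectedComponentsWithStats((K>t).astype(np.uint8))
    for i in range(1,n):
        if st[i][4]>300:
            r_=cv2.minAreaRect(np.argwhere(l==i)[:,::-1].astype(np.float32)); print(t,ce[i],st[i],f(ce[i],90)[:2],r_,f(r_[0],90)[:2])
s=load('s3'); c=proj(s,jig(-30,0,92))[0]; x,y=np.round(c).astype(int)
g=s['image'].min(2).astype(float)
K=cv2.resize(g[y-7:y+8,x-8:x+9],None,fx=20,fy=20,interpolation=cv2.INTER_CUBIC)
for t in(150,165):
    n,l,st,ce=cv2.connectedComponentsWithStats((K>t).astype(np.uint8))
    for i in range(1,n):
        if st[i][4]>300: print('s',t,st[i],f(ce[i],90)[:2])
E
```

```text
(160, 158) [-30.46   1.91]
(70, 100) [-22.89   6.51]
(200, 60) [-24.64  -4.46]
(240, 215) [-37.58  -1.97]
(135, 250) [-36.36   6.95]
150 [315.22  46.89] [ 275    0   65  128 5155] [-27.86 -13.4 ] ((307.0, 63.5), (127.0, 64.0), 90.0) [-28.8  -12.21]
150 [162.69 162.01] [   64    61   193   203 18201] [-30.86   1.86] ((161.50001525878906, 158.0), (190.06578063964844, 143.1083526611328), 63.43495178222656) [-30.52   1.8 ]
150 [ 25.44 250.09] [   0  169   69  131 5736] [-32.39  14.99] ((34.0, 234.0), (130.0, 68.0), 90.0) [-31.51  13.8 ]
150 [298.66 281.94] [ 232  256  108   44 3196] [-44.64  -3.94] ((285.5, 277.5), (106.99998474121094, 42.99999237060547), -0.0) [-43.83  -3.13]
165 [163.38 161.51] [   68    66   184   191 13801] [-30.84   1.79] ((160.50003051757812, 156.0), (177.5437774658203, 135.05850219726562), 63.43495178222656) [-30.33   1.81]
165 [ 18.45 265.93] [  0 256  30  19 319] [-33.31  16.05] ((14.5, 265.0), (18.0, 29.0), 90.0) [-33.1  16.3]
180 [169.89 156.37] [  71   97  176  120 7337] [-30.7    1.13] ((159.70346069335938, 151.8153533935547), (195.08819580078125, 84.80042266845703), 24.145544052124023) [-29.99   1.72]
180 [152.68 233.97] [ 132  220   45   30 1030] [-35.81   5.1 ] ((154.0, 234.5), (44.0, 29.0), 0.0) [-35.9    5.02]
s 150 [    0     0   340   300 32504] [-33.9    4.03]
s 150 [  94  116   28  104 2349] [-24.45   0.57]
s 150 [ 154  123  104   95 5874] [-33.37  -0.5 ]
s 165 [  96  120   24   95 1851] [-24.46   0.61]
s 165 [ 155  126   96   87 4722] [-33.33  -0.54]
s 165 [331 130   9  51 428] [-45.68  -1.71]
s 165 [ 307  180   33   91 1643] [-44.41   6.51]
s 165 [  17  247  259   19 3562] [-28.14  10.12]
```

The head's own edges also sit about 1.3 mm left in this view, so the "5" is within about 1 mm (≈ 0.03 rad) of centred. The wheel is done. Now I'll move to the long bar, gripping 15 mm behind its centre.

>>> drive_tool --moves '[0,-1.25,0.14,0,0,0,0,-2.5,0.29,0,0,0,0,-2.5,0.29,0,0,0,0,-2.5,0.29,0,0,0,0,-2.5,0.29,0,0,0,0,-2.5,0.29,0,0,0,0,-2.5,0.29,0,0,0,0,-2.5,0.29,0,0,0,0,-1.3,0.15,0,0,0,1.5,0,0,6.4,0,0,1.5,0,0,6.4,0,0,1.5,0,0,6.4,0,0,1.5,0,0,6.4,0,0,1.5,0,0,6.4,0,0,1.5,0,0,6.4,0,0,1.5,0,0,6.4,0,0,1.5,0,0,6.4,0,0,1.5,0,0,6.4,0,0,0,0,0,0,0,0,0,0,0,0,0,0]' --hand 4

```text
time: 10.23
tool_pos: [438.4, 130.0, 144.5]
tcp_rot: [-128.0, 89.8, -170.3]
ft_force: [0.3, -0.8, 0.8]
finger_gap: 39.9
```

```bash
python3 -c "
from h import *
plan((441.7,131,30),47.7)
t=shot('top','t4');c=shot('scene','s4')
for s,n,lo in((t,'t',(372,220)),(c,'s',(330,210))):
    im=s['image'].astype(int); m=((im.min(2)>120)&(im.max(2)-im.min(2)<45)).astype(np.uint8)
    k,l,st,ce=cv2.connectedComponentsWithStats(m)
    for i in range(1,k):
        if st[i][4]>15 and np.hypot(*(ce[i]-lo))<60: print(n,ce[i].round(1),st[i][4])
cv2.imwrite('pics/s4z.png',cv2.resize(c['image'][120:310,220:420,::-1],None,fx=3,fy=3))
cv2.imwrite('pics/t4z.png',cv2.resize(t['image'][120:310,220:420,::-1],None,fx=3,fy=3))
"
```

```text
t 10.23 tcp [438.4 130.  144.5] tool x [-0.004 -0.001 -1.   ] jaw az 47.7 J [ 10.1 -11.6 113.1   0.   78.8 -37.6] F [ 0.3 -0.8  0.8] gap 39.9
shift cm [11.45  0.33  0.21]
wx for az: [np.float64(-0.0), np.float64(180.0)]
t [397.7 270.9] 458
t [356.1 183.7] 69
t [383.3 207.5] 63
t [414.9 200.6] 56
t [401.  244.6] 83
t [364.4 226.5] 81
t [386.8 244.1] 25
t [388.7 264.3] 25
s [319.5 159.5] 24
s [297.3 190.5] 213
s [329.8 210.2] 111
s [298.2 207.9] 44
s [291.5 220.1] 119
```

View pics/s4z.png

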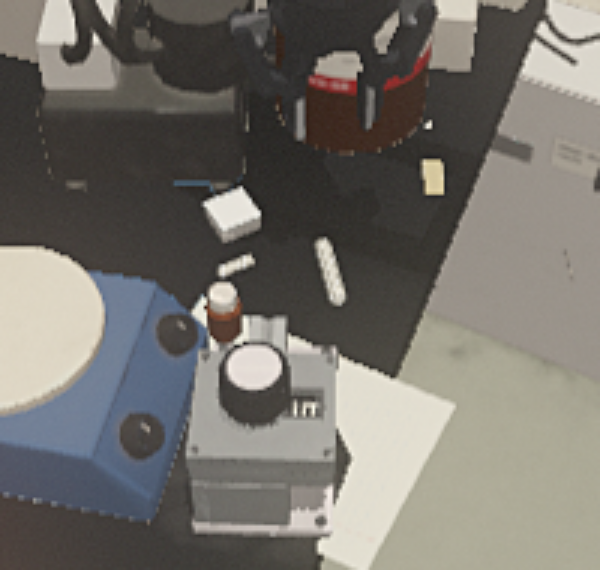

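View pics/t4z.png

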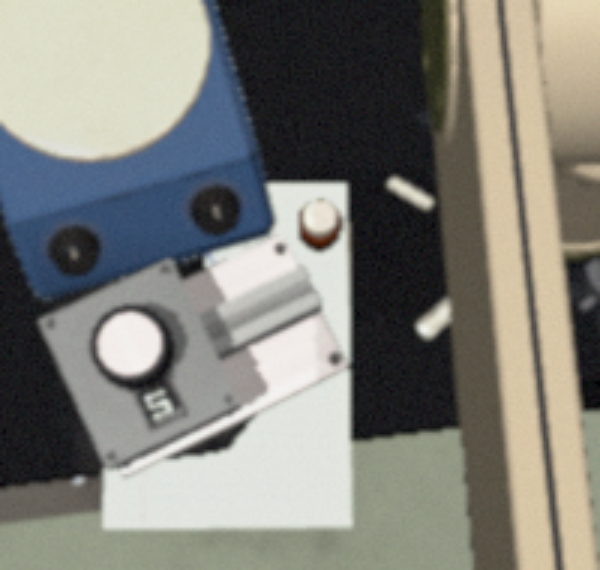

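Both views show the scene as before: 5 in the window, bystanders in place, long bar at (330,210) in the scene view. Descending.

>>> drive_tool --moves '[2,0.33,0.21,0,0,0,3,0,0,0,0,0,3,0,0,0,0,0,2,0,0,0,0,0,1,0,0,0,0,0,0,0,0,0,0,0,0,0,0,0,0,0,0,0,0,0,0,0]'

```text
time: 11.0
tool_pos: [445.5, 131.6, 38.3]
tcp_rot: [53.2, 89.8, 10.7]
ft_force: [0.0, 0.0, -0.5]
finger_gap: 39.9
```

```bash
python3 -c "
from h import *
plan((441.7,131,3.5),47.7)
c=shot('scene','s5')
cv2.imwrite('pics/s5z.png',cv2.resize(c['image'][160:270,280:400,::-1],None,fx=5,fy=5))
"
```

```text
t 11.0 tcp [445.5 131.6  38.3] tool x [ 0.003  0.001 -1.   ] jaw az 47.5 J [ 10.1  -2.9 117.2   0.   65.6 -37.4] F [ 0.   0.  -0.5] gap 39.9
shift cm [ 3.48 -0.31 -0.24]
wx for az: [np.float64(-0.2), np.float64(179.8)]
```

View pics/s5z.png

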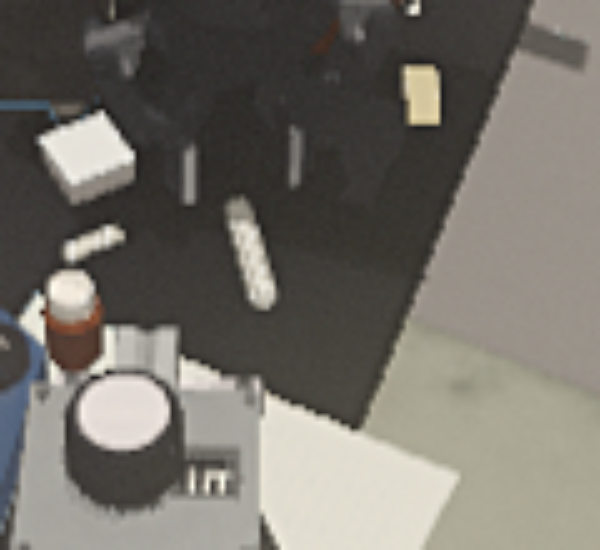

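>>> drive_tool --moves '[1,-0.15,-0.12,0,0,0,1,0,0,0,0,0,0.8,0,0,0,0,0,0,0,0,0,0,0,0,0,0,0,0,0,0,0,0,0,0,0]'

```text
time: 11.55
tool_pos: [441.7, 131.0, 8.1]
tcp_rot: [-125.2, 90.0, -167.7]
ft_force: [0.4, -0.1, 1.2]
finger_gap: 39.9
```

```bash
python3 -c "
from h import *
plan((441.7,131,3.5),47.7)
"
```

```text
t 11.55 tcp [441.7 131.    8.1] tool x [-0.001 -0.    -1.   ] jaw az 47.5 J [ 10.1  -0.2 118.2  -0.   62.  -37.3] F [ 0.4 -0.1  1.2] gap 39.9
shift cm [ 0.46  0.   -0.  ]
wx for az: [np.float64(-0.2), np.float64(179.8)]
```

>>> drive_tool --moves '[0.2,0,0,0,0,0,0.2,0,0,0,0,0,0,0,0,0,0,0,0,0,0,0,0,0]'

```text
time: 11.88
tool_pos: [441.9, 131.0, 4.3]
tcp_rot: [-119.8, 90.0, -162.3]
ft_force: [0.5, 0.1, 0.4]
finger_gap: 40.1
```

>>> drive_tool --moves '[0,0,0,0,0,0,0,0,0,0,0,0,0,0,0,0,0,0,0,0,0,0,0,0,0,0,0,0,0,0,0,0,0,0,0,0,0,0,0,0,0,0,0,0,0,0,0,0]' --hand 0.5 --grip_force 30

```text
time: 12.55
tool_pos: [442.1, 131.1, 4.5]
tcp_rot: [50.0, 90.0, 7.5]
ft_force: [-1.6, 0.5, 3.4]
finger_gap: 10.9
```

```bash
python3 -c "
from h import *
plan()
c=shot('scene','s6')
cv2.imwrite('pics/s6z.png',cv2.resize(c['image'][160:270,280:400,::-1],None,fx=5,fy=5))
"
```

```text
t 12.55 tcp [442.1 131.1   4.5] tool x [ 0.  0. -1.] jaw az 47.5 J [ 10.1   0.2 118.3  -0.   61.5 -37.3] F [-1.6  0.5  3.4] gap 10.9
```

View pics/s6z.png

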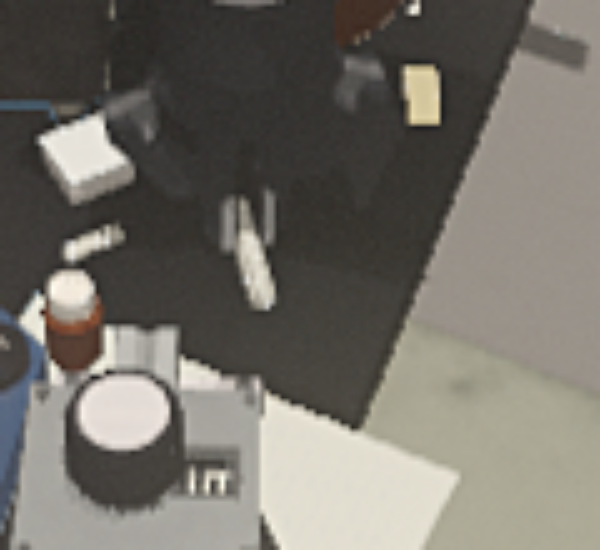

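The bar is gripped, so I'll lift.

>>> drive_tool --moves '[-0.5,0,0,0,0,0,-1,0,0,0,0,0,-2,0,0,0,0,0,-2.5,0,0,0,0,0,-2.5,0,0,0,0,0,-1.5,0,0,0,0,0,0,0,0,2.4,0,0,0,0,0,5.6,0,0,0,0,0,5.6,0,0,0,0,0,0,0,0,0,0,0,0,0,0]'

```text
time: 13.52
tool_pos: [441.9, 131.0, 104.8]
tcp_rot: [69.4, 90.0, 13.4]
ft_force: [0.3, -0.6, -0.0]
finger_gap: 10.4
```

```bash
python3 -c "
from h import *
plan(jig(0,-87,80),33.9)
t=load('top0');v=onz(t,np.array([427,165])/4+[220,150]-.375,45)[0];print('vial',v,MJ.T@(v-OJ))
c=shot('scene','s7');t=shot('top','t7')
cv2.imwrite('pics/s7z.png',cv2.resize(c['image'][160:270,280:400,::-1],None,fx=5,fy=5))
"
```

```text
t 13.52 tcp [441.9 131.  104.8] tool x [ 0.  0. -1.] jaw az 34.0 J [ 10.1  -8.8 115.    0.   73.8 -23.9] F [ 0.3 -0.6 -0. ] gap 10.4
shift cm [  2.48   4.07 -11.1 ]
wx for az: [np.float64(0.1), np.float64(-179.9)]
vial [466.07482193 229.80857202  45.        ] [  34.70500631 -129.57395623   45.        ]
```

View pics/s7z.png

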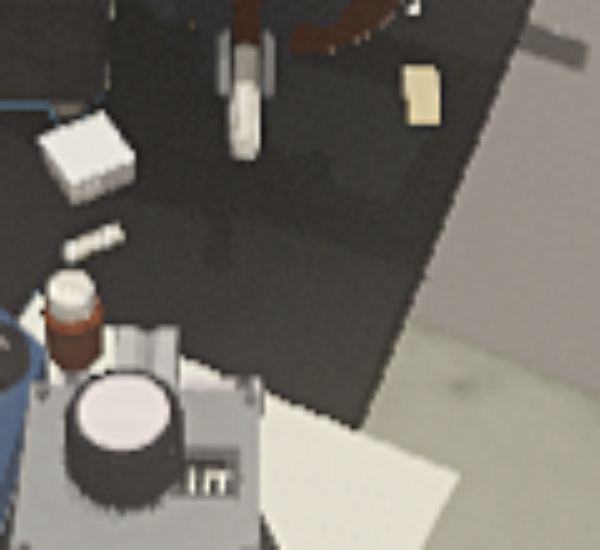

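View pics/t7.png

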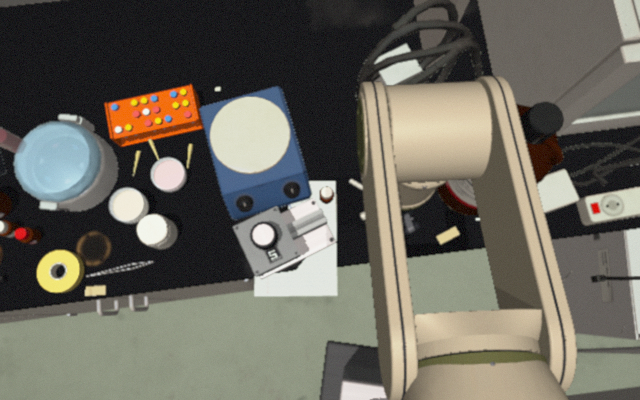

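The bar is held with its front end toward the jig, at (245,155) in the scene crop, and nothing else has moved. Now over the groove.

>>> drive_tool --moves '[0,0.4,-1.1,0,0,0,0,0.8,-2.2,0,0,0,0,0.8,-2.2,0,0,0,0,0.8,-2.2,0,0,0,0,0.8,-2.2,0,0,0,0,0.47,-1.2,0,0,0,1,0,0,0,0,0,1,0,0,0,0,0,0.5,0,0,0,0,0,0,0,0,0,0,0,0,0,0,0,0,0]'

```text
time: 14.53
tool_pos: [413.4, 244.8, 78.3]
tcp_rot: [-94.6, 89.9, -150.8]
ft_force: [-1.0, -0.1, -0.4]
finger_gap: 10.6
```

```bash
python3 -c "
from h import *
plan(jig(0,-87,60),33.9)
c=shot('scene','s8');t=shot('top','t8')
cv2.imwrite('pics/s8z.png',cv2.resize(c['image'][190:300,260:380,::-1],None,fx=5,fy=5))
cv2.imwrite('pics/t8z.png',cv2.resize(t['image'][170:290,230:350,::-1],None,fx=5,fy=5))
"
```

```text
t 14.53 tcp [413.4 244.8  78.3] tool x [-0.002 -0.001 -1.   ] jaw az 33.8 J [ 24.5  -3.5 113.   -0.   70.5  -9.3] F [-1.  -0.1 -0.4] gap 10.6
shift cm [ 1.83  0.07 -0.08]
wx for az: [np.float64(-0.1), np.float64(179.9)]
```

View pics/s8z.png

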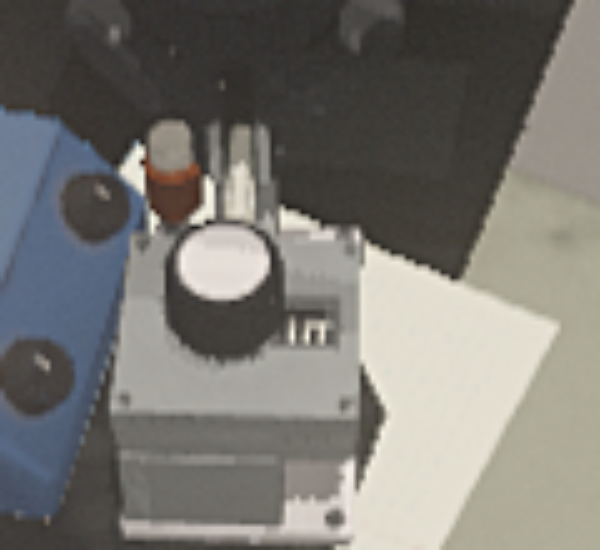

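View pics/t8z.png

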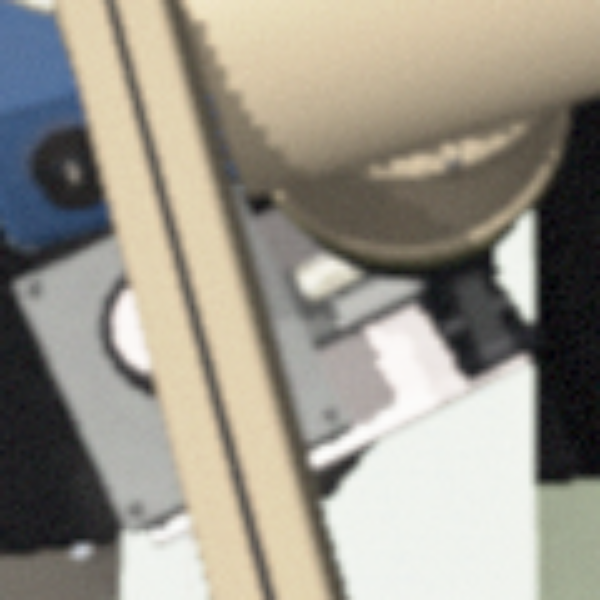

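```bash
python3 - <<'E'
from h import *
np.set_printoptions(suppress=True,precision=1)
t=load('t8'); im=t['image'].astype(int)
sub=cv2.resize(t['image'][215:235,280:310],None,fx=5,fy=5,interpolation=cv2.INTER_CUBIC).astype(int)
m=((sub.min(2)>185)).astype(np.uint8)
n,l,st,ce=cv2.connectedComponentsWithStats(m)
for i in range(1,n):
    if st[i][4]>60:
        pts=np.argwhere(l==i)[:,::-1].astype(np.float32); uv=(pts+.5)/5-.5+[280,215]
        P=(onz(t,uv,84)-OJ)@MJ; print(st[i],P.min(0),P.max(0),ce[i])
        for a in np.arange(np.floor(P[:,1].min()),P[:,1].max(),3):
            q=P[(P[:,1]>=a)&(P[:,1]<a+3)]; 
            if len(q)>10: print(a,q[:,0].min(),q[:,0].max())
E
```

```text
[  49   32   53   37 1229] [ -5.3 -60.2  84. ] [  5.2 -43.3  84. ] [72.8 49.9]
-61.0 -5.174642683323031 0.5701866558609308
-58.0 -5.050677348788958 3.8704550929211567
-55.0 -5.066594617213987 5.20342284840456
-52.0 -5.12224445813717 4.741657013884936
-49.0 -5.285831593914257 3.949290149819237
-46.0 -4.702968222207687 3.6101346489472843
[ 92  61  58  31 621] [-17.1 -72.3  84. ] [-12.3 -52.2  84. ] [116.9  74.6]
-73.0 -16.798317780108462 -14.40639031017139
-70.0 -16.383769957374124 -12.92171209094141
-67.0 -16.41930821640988 -12.641018498665412
-64.0 -16.58106430796922 -12.382627986149496
-61.0 -16.771031890863153 -12.390032698261818
-58.0 -16.64473897491876 -12.272009279733266
-55.0 -17.122255154678356 -12.604133989735928
[132  90  18  10 123] [-26.8 -68.3  84. ] [-23.6 -62.   84. ] [142.4  95.6]
-69.0 -26.752942700113408 -23.60100685331103
-66.0 -26.163823028788926 -23.614118604419726
-63.0 -24.690968801218386 -23.640309162020372
```

The bar's measured x spans -5 to +5, so it is centred over the groove and parallel to it, with its front end at y ≈ -43 as planned. Lowering slowly.

>>> drive_tool --moves '[0.8,0.05,0,0,0,0,0.8,0,0,0,0,0,0.6,0,0,0,0,0,0.3,0,0,0,0,0,0.2,0,0,0,0,0,0,0,0,0,0,0,0,0,0,0,0,0]'

```text
time: 15.22
tool_pos: [414.2, 246.1, 52.2]
tcp_rot: [-93.2, 90.0, -149.3]
ft_force: [-0.7, -0.5, -0.4]
finger_gap: 10.7
```

>>> drive_tool --moves '[0.1,0,0,0,0,0,0.1,0,0,0,0,0,0,0,0,0,0,0]'

```text
time: 15.47
tool_pos: [414.3, 246.2, 50.4]
tcp_rot: [88.7, 90.0, 32.5]
ft_force: [-0.2, 0.0, -0.9]
finger_gap: 10.7
```

```bash
python3 -c "
from h import *
plan(jig(0,-87,46.5),33.9)
"
```

```text
t 15.47 tcp [414.3 246.2  50.4] tool x [ 0.  0. -1.] jaw az 33.9 J [ 24.6  -1.  113.9   0.   67.1  -9.2] F [-0.2  0.  -0.9] gap 10.7
shift cm [ 0.39 -0.09 -0.01]
wx for az: [np.float64(-0.0), np.float64(180.0)]
```

>>> drive_tool --moves '[0.1,-0.04,0,0,0,0,0.1,0,0,0,0,0,0.1,0,0,0,0,0,0,0,0,0,0,0]'

```text
time: 15.8
tool_pos: [413.8, 245.8, 47.2]
tcp_rot: [-94.2, 90.0, -150.3]
ft_force: [-0.6, -0.6, 0.2]
finger_gap: 10.5
```

>>> drive_tool --moves '[0.05,0,0,0,0,0,0,0,0,0,0,0,0,0,0,0,0,0]'

```text
time: 16.05
tool_pos: [413.8, 245.9, 47.1]
tcp_rot: [-90.6, 90.0, -146.8]
ft_force: [-2.7, -0.7, 5.1]
finger_gap: 10.9
```

```bash
python3 -c "
from h import *
plan(jig(0,-87,46.5),33.9);print(sensors.sense()['wrist_torque'])
"
```

```text
t 16.05 tcp [413.8 245.9  47.1] tool x [-0. -0. -1.] jaw az 33.9 J [ 24.6  -0.8 114.1  -0.   66.7  -9.2] F [-2.7 -0.7  5.1] gap 10.9
shift cm [ 0.06 -0.03 -0.01]
wx for az: [np.float64(-0.0), np.float64(180.0)]
[-0.30030749  0.4832282   0.02766919]
```

Contact: the bar is resting in the V, with +5 N at z 47.1. I'll slide it 15 mm along while gripped, then release.

>>> drive_tool --moves '[0,-0.05,-0.15,0,0,0,0,0,-0.3,0,0,0,0,0,-0.3,0,0,0,0,0,-0.3,0,0,0,0,0,-0.3,0,0,0,0,0,-0.15,0,0,0,0,0,0,0,0,0,0,0,0,0,0,0]'

```text
time: 16.72
tool_pos: [404.9, 258.4, 46.7]
tcp_rot: [-161.1, 90.0, 142.8]
ft_force: [-1.7, 0.4, 2.2]
finger_gap: 10.7
```

>>> drive_tool --moves '[0,0,0,0,0,0,0,0,0,0,0,0,0,0,0,0,0,0,0,0,0,0,0,0,0,0,0,0,0,0]' --hand 2.5

```text
time: 17.13
tool_pos: [405.3, 258.1, 46.8]
tcp_rot: [86.2, 90.0, 30.0]
ft_force: [-0.2, -0.1, 0.3]
finger_gap: 25.1
```

>>> drive_tool --moves '[-0.5,0,0,0,0,0,-1.5,0,0,0,0,0,-2,0,0,0,0,0,0,0,1,0,0,0,0,0,2,0,0,0,0,0,1.2,0,0,0,0,0,0,0,0,0,0,0,0,0,0,0]'

```text
time: 17.8
tool_pos: [428.7, 222.6, 86.5]
tcp_rot: [-121.3, 90.0, -177.6]
ft_force: [0.2, 0.2, 0.2]
finger_gap: 25.1
```

```bash
python3 -c "
from h import *
plan(jig(0,-116,46.5),33.9)
c=shot('scene','s9');t=shot('top','t9')
cv2.imwrite('pics/s9z.png',cv2.resize(c['image'][190:300,260:380,::-1],None,fx=5,fy=5))
cv2.imwrite('pics/t9z.png',cv2.resize(t['image'][170:290,230:350,::-1],None,fx=5,fy=5))
"
```

```text
t 17.8 tcp [428.7 222.6  86.5] tool x [-0.001 -0.    -1.   ] jaw az 33.7 J [ 21.3  -3.8 112.4   0.   71.4 -12.4] F [0.2 0.2 0.2] gap 25.1
shift cm [4.   0.04 0.13]
wx for az: [np.float64(-0.2), np.float64(179.8)]
```

View pics/s9z.png

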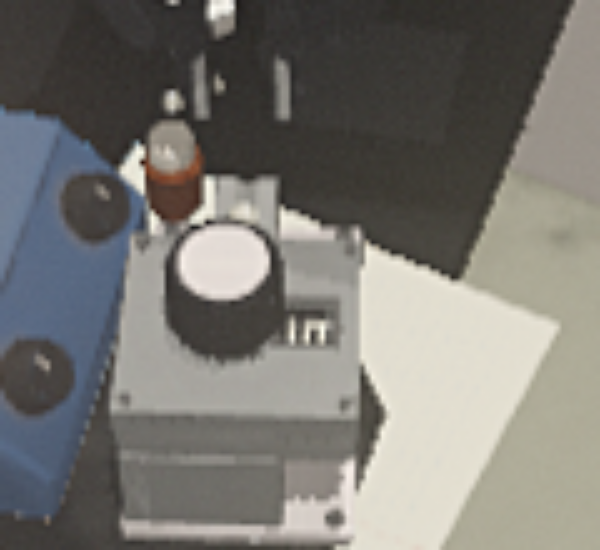

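View pics/t9z.png

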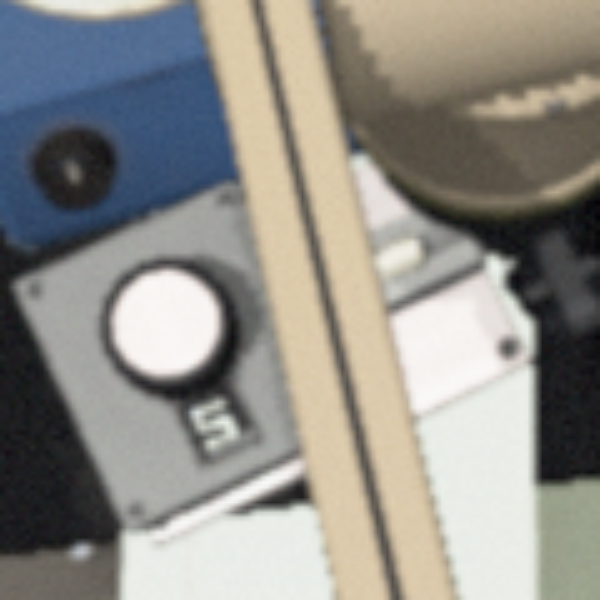

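The bar lies in the groove, with its rear end at about (425,245) in the top crop, and the "5" is intact. I'll close the fingers, go down behind the bar, and tilt 8° so the gripper body clears the knob.

>>> drive_tool --moves '[1,0.05,0,0,0,0,1.5,0,0,0,0,0,0.8,0,0,0,0,0,0,0,0,0,4,0,0,0,0,0,4,0,0,0,0,0,0,0,0,0,0,0,0,0]' --hand 0 --grip_force 20

```text
time: 18.48
tool_pos: [428.9, 222.8, 53.0]
tcp_rot: [-179.4, 82.1, 124.3]
ft_force: [0.7, -0.2, -0.8]
finger_gap: -0.1
```

```bash
python3 -c "
from h import *
plan(jig(0,-100,47.5),33.9)
t=load('t9'); P=(onz(t,np.array([[425,245.],[385,275],[430,262],[420,238]])/5+[230,170]-.4,52)-OJ)@MJ;print(P.round(1))
"
```

```text
t 18.48 tcp [428.9 222.8  53. ] tool x [-0.078  0.114 -0.99 ] jaw az 33.7 J [ 15.6   0.6 112.4   8.   69.7 -21.1] F [ 0.7 -0.2 -0.8] gap -0.1
shift cm [ 0.75  0.   -1.38]
wx for az: [np.float64(-0.2), np.float64(179.8)]
[[ -1.7 -88.6  52. ]
 [ -5.  -71.5  52. ]
 [ -7.9 -87.5  52. ]
 [  1.2 -88.1  52. ]]
```

>>> drive_tool --moves '[0.3,0,0.04,0,0,0,0.25,0,0.04,0,0,0,0,0,0,0,0,0,0.07,0,-0.5,0,0,0,0.07,0,-0.5,0,0,0,0.04,0,-0.3,0,0,0,0.04,0,-0.3,0,0,0,0.04,0,-0.3,0,0,0,0.04,0,-0.3,0,0,0,0.04,0,-0.3,0,0,0,0.04,0,-0.3,0,0,0,0,0,0,0,0,0,0,0,0,0,0,0]'

```text
time: 19.57
tool_pos: [413.2, 247.0, 48.4]
tcp_rot: [-180.0, 82.0, 123.9]
ft_force: [-0.0, -0.4, -0.3]
finger_gap: -0.3
```

```bash
python3 -c "
from h import *
plan(jig(0,-62,47.5),33.9);print(MJ.T@(sensors.sense()['tool_pos']-OJ))
c=shot('scene','s10');t=shot('top','t10')
cv2.imwrite('pics/s10z.png',cv2.resize(c['image'][190:300,260:380,::-1],None,fx=5,fy=5))
cv2.imwrite('pics/t10z.png',cv2.resize(t['image'][170:290,230:350,::-1],None,fx=5,fy=5))
"
```

```text
t 19.57 tcp [413.2 247.   48.4] tool x [-0.078  0.116 -0.99 ] jaw az 33.9 J [ 18.9   0.2 113.3   8.3  68.7 -18.2] F [-0.  -0.4 -0.3] gap -0.3
shift cm [ 0.42 -0.04 -2.34]
wx for az: [np.float64(-0.0), np.float64(180.0)]
[  0.39907606 -85.75129243  48.37082641]
```

View pics/s10z.png

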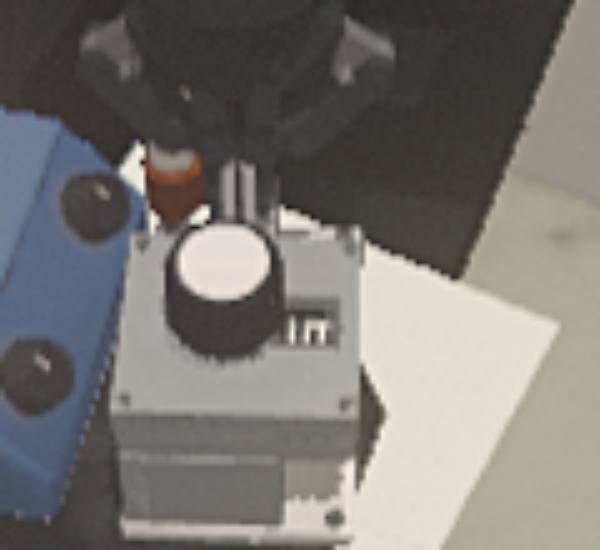

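View pics/t10z.png

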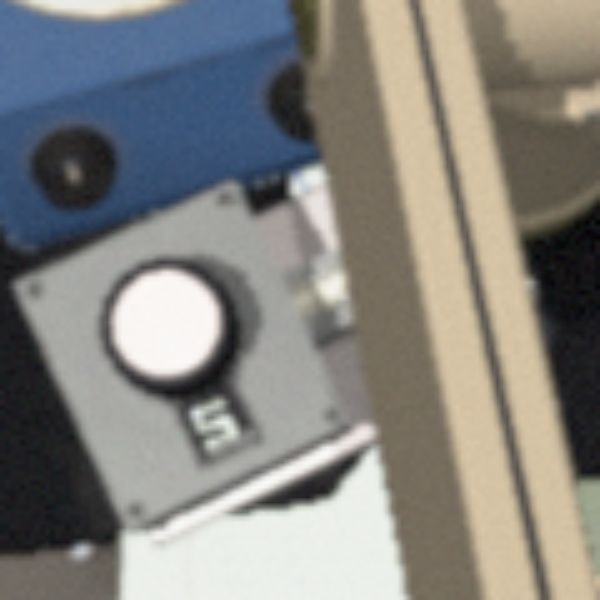

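>>> drive_tool --moves '[0.06,0,-0.2,0,0,0,0.06,0,-0.2,0,0,0,0.03,0,-0.2,0,0,0,0.03,0,-0.2,0,0,0,0.03,0,-0.2,0,0,0,0.03,0,-0.2,0,0,0,0.03,0,-0.2,0,0,0,0.03,0,-0.2,0,0,0,0.03,0,-0.2,0,0,0,0,0,0,0,0,0,0,0,0,0,0,0]'

```text
time: 20.58
tool_pos: [402.9, 262.2, 47.6]
tcp_rot: [-179.9, 82.0, 123.9]
ft_force: [-1.0, 0.6, 0.4]
finger_gap: -0.2
```

```bash
python3 -c "
from h import *
plan(jig(0,-62,47.5),33.9);print(MJ.T@(sensors.sense()['tool_pos']-OJ),MJ.T@sensors.sense()['ft_force'])
c=shot('scene','s11');t=shot('top','t11')
cv2.imwrite('pics/s11z.png',cv2.resize(c['image'][190:300,260:380,::-1],None,fx=5,fy=5))
cv2.imwrite('pics/t11z.png',cv2.resize(t['image'][170:290,230:350,::-1],None,fx=5,fy=5))
"
```

```text
t 20.58 tcp [402.9 262.2  47.6] tool x [-0.078  0.115 -0.99 ] jaw az 33.9 J [ 2.100e+01 -1.000e-01  1.138e+02  8.400e+00  6.840e+01 -1.610e+01] F [-1.   0.6  0.4] gap -0.2
shift cm [ 0.08 -0.04 -0.54]
wx for az: [np.float64(-0.0), np.float64(180.0)]
[  0.35375814 -67.42003684  47.5561475 ] [-0.50514748  1.0549615   0.38232368]
```

View pics/s11z.png

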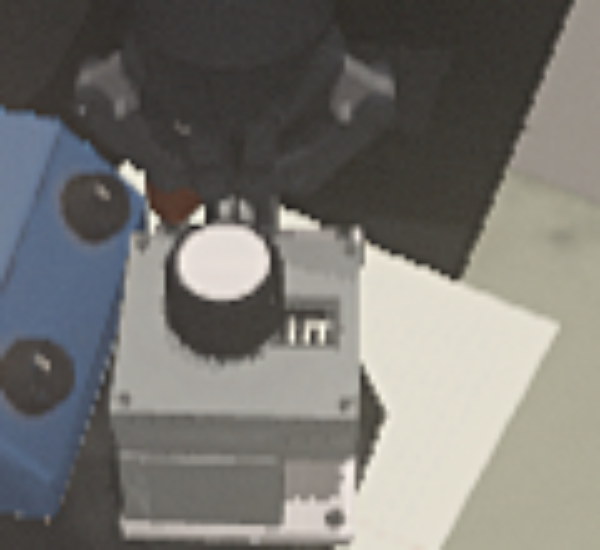

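View pics/t11z.png

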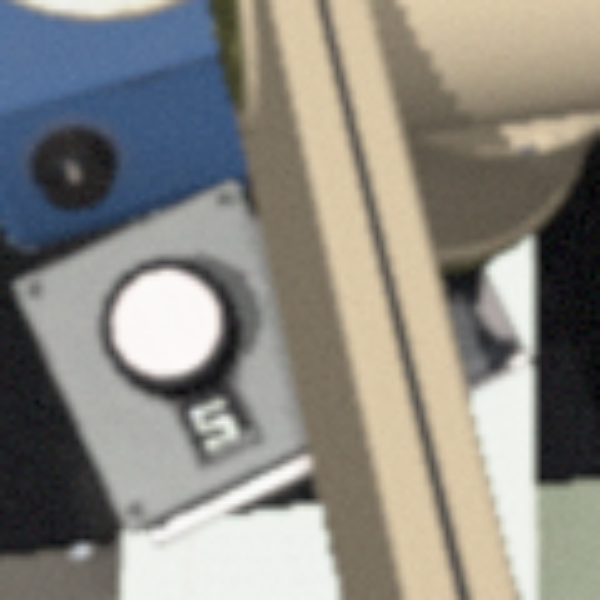

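Free so far at about 1 N. Now 1 mm steps until it contacts the stop.

>>> drive_tool --moves '[0.015,0,-0.1,0,0,0,0.015,0,-0.1,0,0,0,0.015,0,-0.1,0,0,0,0,0,0,0,0,0]'

```text
time: 21.02
tool_pos: [401.3, 264.8, 47.6]
tcp_rot: [-180.0, 82.0, 123.9]
ft_force: [-1.1, -0.5, 0.0]
finger_gap: -0.1
```

>>> drive_tool --moves '[0.015,0,-0.1,0,0,0,0,0,0,0,0,0]'

```text
time: 21.18
tool_pos: [400.8, 265.6, 47.6]
tcp_rot: [180.0, 82.0, 123.8]
ft_force: [-0.3, -0.2, -0.9]
finger_gap: -0.4
```

>>> drive_tool --moves '[0.015,0,-0.1,0,0,0,0,0,0,0,0,0]'

```text
time: 21.35
tool_pos: [400.3, 266.3, 47.6]
tcp_rot: [180.0, 82.0, 123.8]
ft_force: [0.1, -1.2, -0.9]
finger_gap: 0.2
```

```bash
python3 -c "
from h import *
plan();print(MJ.T@(sensors.sense()['tool_pos']-OJ),MJ.T@sensors.sense()['ft_force'])"
```

```text
t 21.35 tcp [400.3 266.3  47.6] tool x [-0.077  0.115 -0.99 ] jaw az 33.9 J [ 21.5  -0.2 113.8   8.4  68.3 -15.6] F [ 0.1 -1.2 -0.9] gap 0.2
[  0.47369872 -62.61186569  47.57291142] [-0.60874766 -1.092326   -0.91880578]
```

>>> drive_tool --moves '[0.015,0,-0.1,0,0,0,0,0,0,0,0,0]'

```text
time: 21.52
tool_pos: [400.3, 266.6, 47.7]
tcp_rot: [179.9, 82.1, 123.7]
ft_force: [2.3, -4.2, 0.3]
finger_gap: -0.0
```

>>> drive_tool --moves '[0.015,0,-0.1,0,0,0,0,0,0,0,0,0]'

```text
time: 21.68
tool_pos: [400.3, 266.8, 47.7]
tcp_rot: [179.8, 82.2, 123.6]
ft_force: [4.9, -8.9, 0.7]
finger_gap: -0.0
```

```bash
python3 -c "
from h import *
plan();print(MJ.T@(sensors.sense()['tool_pos']-OJ),MJ.T@sensors.sense()['ft_force'])"
```

```text
t 21.68 tcp [400.3 266.8  47.7] tool x [-0.075  0.113 -0.991] jaw az 33.9 J [ 21.7  -0.2 113.9   8.2  68.2 -15.3] F [ 4.9 -8.9  0.7] gap -0.0
[  0.71699103 -62.16504786  47.73404687] [ -0.85340092 -10.10992107   0.74704693]
```

The bar hit a firm stop with 10 N at tool y = -62.2, against the predicted -62. Retracting and checking.

>>> drive_tool --moves '[-0.015,0,0.1,0,0,0,-0.015,0,0.1,0,0,0,-0.03,0,0.2,0,0,0,-0.06,0,0.4,0,0,0,-0.15,0,1,0,0,0,-0.3,0,2,0,0,0,-2,0,2,0,0,0,-3,0,1,0,0,0,-3.5,0,0,0,0,0,-3.5,0,0,0,0,0,-3,0,0,0,0,0,0,3,0,0,0,0,0,0,0,0,0,0,0,0,0,0,0,0]'

```text
time: 22.85
tool_pos: [474.6, 210.6, 192.3]
tcp_rot: [179.9, 82.0, 123.8]
ft_force: [-0.4, -0.3, -0.4]
finger_gap: -0.0
```

```bash
python3 -c "
from h import *
plan()
c=shot('scene','s12');t=shot('top','t12')
cv2.imwrite('pics/s12z.png',cv2.resize(c['image'][170:300,260:380,::-1],None,fx=4.5,fy=4.5))
cv2.imwrite('pics/t12z.png',cv2.resize(t['image'][150:290,230:400,::-1],None,fx=4,fy=4))
"
```

```text
t 22.85 tcp [474.6 210.6 192.3] tool x [-0.077  0.116 -0.99 ] jaw az 33.9 J [ 13.   -2.   99.5   7.5  85.4 -21.7] F [-0.4 -0.3 -0.4] gap -0.0
```

View pics/s12z.png

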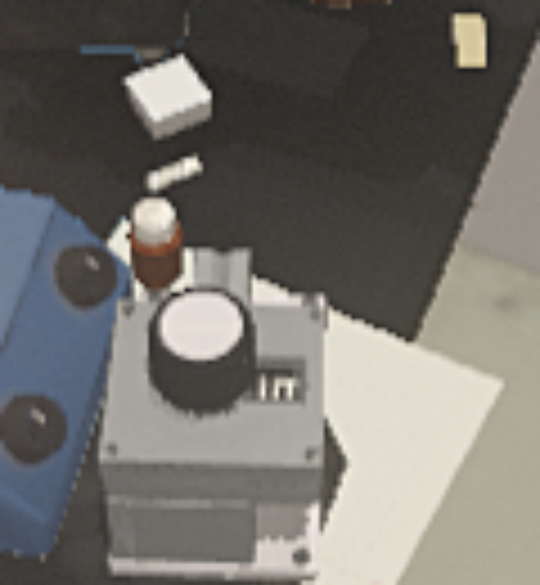

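View pics/t12z.png

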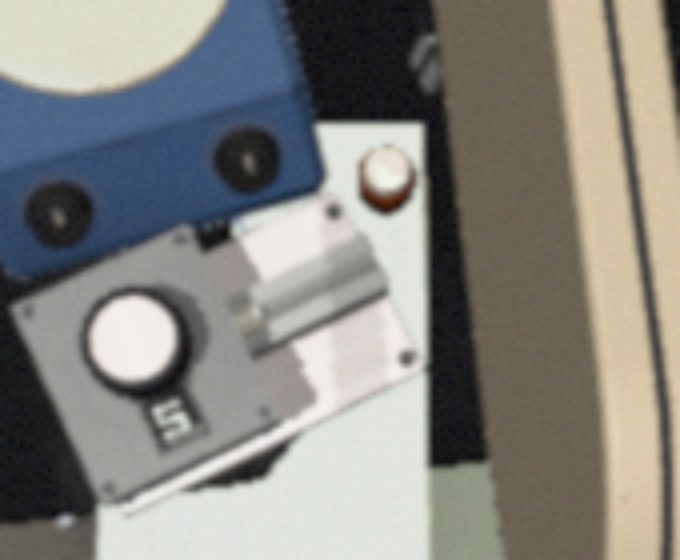

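```bash
python3 - <<'E'
from h import *
np.set_printoptions(suppress=True,precision=1)
t=load('t12')
cv2.imwrite('pics/e12.png',cv2.resize(t['image'][212:245,276:312,::-1],None,fx=16,fy=16,interpolation=cv2.INTER_CUBIC))
for y in(-39,-51,-53,-56): print(y,(proj(t,jig(0,y,50))[0]-[276,212]+.5)*16)
cv2.imwrite('pics/n12.png',cv2.resize(t['image'][238:268,258:292,::-1],None,fx=16,fy=16,interpolation=cv2.INTER_CUBIC))
E
python3 ov.py t12 33.9 365 318 ov12.png
```

```text
-39 [207.8 302.6]
-51 [307.6 254. ]
-53 [324.3 245.9]
-56 [349.2 233.8]
```

View pics/e12.png

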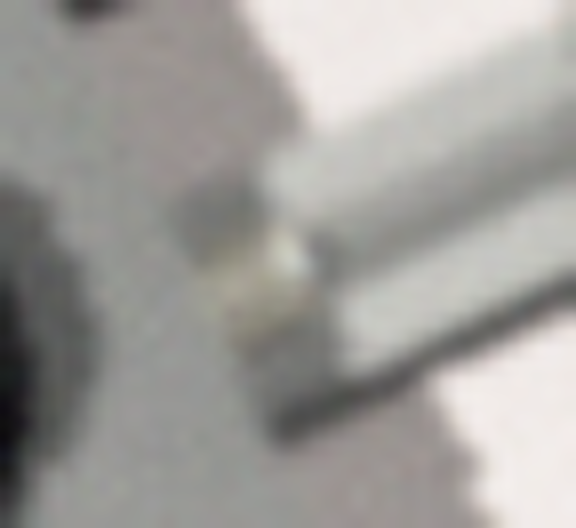

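View pics/n12.png

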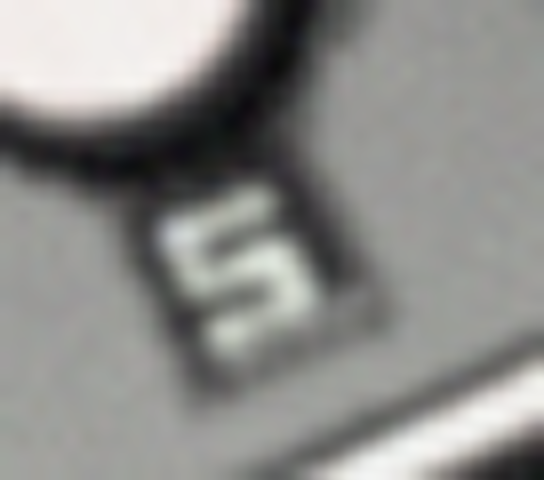

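View pics/ov12.png

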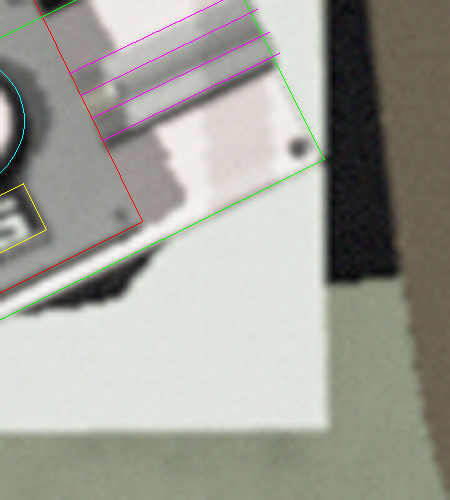

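The bar's end shows about 12 mm out of the head, at (312,265) in the crop. The 5 looks slightly left, so I'll measure it against the window's own edges.

```bash
python3 - <<'E'
from h import *
np.set_printoptions(suppress=True,precision=0,linewidth=200)
for fn in('t0','t9','t12'):
    t=load('top0' if fn=='t0' else fn); g=t['image'].min(2).astype(np.float32)
    ys=np.arange(14,-14.1,-1.0)
    print(fn,ys)
    for x in(-24,-26,-28,-30,-32,-34,-36,-38,-40):
        P=np.array([jig(x,y,93) for y in ys]); uv=proj(t,P).astype(np.float32)
        print(x,cv2.remap(g,uv[None,:,0].copy(),uv[None,:,1].copy(),cv2.INTER_CUBIC)[0])
E
```

```text
t0 [ 14.  13.  12.  11.  10.   9.   8.   7.   6.   5.   4.   3.   2.   1.   0.  -1.  -2.  -3.  -4.  -5.  -6.  -7.  -8.  -9. -10. -11. -12. -13. -14.]
-24 [176. 161. 139. 116. 103. 115. 150. 179. 197. 192. 183. 168. 148. 120.  95.  68.  58.  57.  56.  57.  63.  67.  84. 108. 136. 156. 173. 177. 176.]
-26 [172. 155. 137. 114.  99.  99. 118. 144. 165. 189. 210. 229. 218. 192. 139.  91.  63.  62.  62.  61.  61.  68.  84. 112. 134. 156. 168. 176. 174.]
-28 [177. 162. 141. 121. 111. 115. 128. 138. 145. 162. 196. 222. 224. 190. 138.  84.  64.  52.  54.  56.  59.  66.  84. 106. 136. 153. 166. 174. 179.]
-30 [177. 166. 146. 127. 121. 140. 175. 206. 220. 227. 222. 216. 193. 158. 108.  74.  53.  54.  54.  59.  60.  68.  80. 106. 131. 154. 165. 174. 178.]
-32 [174. 163. 135. 108.  91.  92. 115. 142. 162. 165. 165. 152. 135. 104.  83.  64.  60.  57.  59.  56.  59.  67.  83. 100. 125. 144. 164. 171. 174.]
-34 [178. 168. 146. 116. 101. 115. 141. 155. 152. 141. 124. 104.  79.  66.  57.  61.  63.  62.  59.  59.  63.  71.  78. 102. 131. 155. 171. 177. 175.]
-36 [173. 165. 144. 125. 120. 142. 174. 201.
[... 2727 characters left out ...]
 136. 144. 153. 172. 192. 211. 215. 191. 146.  97.  59.  54.  66.  86. 110. 126. 143. 154. 157.]
-34 [156. 142. 122.  93.  70.  63.  80. 107. 124. 127. 127. 118. 117. 127. 156. 185. 202. 190. 152. 100.  62.  51.  68.  89. 109. 131. 143. 149. 152.]
-36 [154. 147. 125. 104.  85.  87. 119. 160. 190. 196. 184. 169. 164. 172. 184. 197. 201. 189. 151. 106.  73.  68.  75.  86. 107. 129. 145. 152. 154.]
-38 [150. 139. 122.  96.  81.  83. 104. 133. 151. 154. 148. 145. 138. 138. 148. 158. 156. 147. 134. 116. 113. 112. 111. 110. 115. 130. 141. 149. 153.]
-40 [150. 138. 121. 103.  89.  87.  91. 105. 117. 121. 116. 112. 113. 110. 111. 117. 122. 119. 116. 120. 120. 115. 111. 109. 115. 129. 143. 150. 150.]
```

Against the window's own edges (+11.2 and -9.2 mm, centre +1.0), the digit spans +7.6 to -4.4 (centre +1.6). It is about 0.6 mm, or 0.02 rad, off centre, well inside 0.12, so I'm leaving it. I'll check the bystanders and hand in.

```bash
python3 - <<'E'
from h import *
for fn in('scene0','s12'):
    s=load(fn);im=s['image'].astype(int); m=((im.min(2)>150)&(im.max(2)-im.min(2)<45)).astype(np.uint8)
    n,l,st,ce=cv2.connectedComponentsWithStats(m)
    print(fn,[ce[i].round(1).tolist()+[int(st[i][4])] for i in range(1,n) if 10<st[i][4]<400 and 280<ce[i][0]<340 and 180<ce[i][1]<225])
print(r.hand_in())
E
```

```text
scene0 [[297.2, 189.6, 176], [329.9, 210.1, 104], [298.0, 208.0, 40], [294.0, 217.7, 61], [286.5, 223.4, 33]]
s12 [[297.0, 189.3, 167], [298.2, 207.8, 39], [294.0, 217.9, 63], [286.5, 223.4, 33]]
the job is handed in; nothing more can be done
None
```

I've handed the job in, with the wheel on 5 and the long stir bar in the groove against the end stop; `hand_in` reports no verdict.

- **Number wheel:** I turned the knob 145° counter-clockwise, from 2 to 5, in a single grip. Measured against the window's own edges, the 5 is about 0.6 mm left of centre, roughly 0.02 rad; rougher earlier readings by eye put it at 1–2 mm (up to about 0.07 rad). All are inside the 0.12 rad limit.
- **Long stir bar:** I laid it in the V-groove and pushed it in from its end with closed fingertips tilted 8°. It stopped firmly at 10 N, within 0.2 mm of where I expected the stop. After I backed away, about 12 mm of it stood out of the head, as it should. I can't see the stop itself, so the gap there rests on the force and those two positions.
- **Bystanders:** The small stir bar, vial and cover-glass box show shifts of at most 0.3 pixel in the scene camera between the start and the end.
- **Disagreement between cameras:** The two views place the jig about 1–2 mm apart along the groove, in line with the stated calibration, so I used a mean.

The job was handed in at about 23 s of the 66 s allowed.

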